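# Hang up the spanners and put the bench lamp away

## Task

Close down the training bench: swing the lamp arm well clear of the sloped peg rack, then hang every loose spanner by its eye on the rack, one to a peg and pushed home against the board. Only once all of them hang there, swing the lamp back over the middle of the rack; by the end the lamp's dimmer knob must point to its zero mark. Leave the bin, pendant, screwdriver and cup where they are.

Things in the scene. Friction and masses are not known exactly. Their poses are not given: they have to be found in the camera images.
- spanner1: Flat bare-steel spanner, one of up to four alike (None if absent): 12 mm thick, 157 mm long along its x; a round eye at the +x end, an open two-prong jaw 44 mm wide at the -x end (reaching x = -81 mm), between them a flat bar 28 mm wide from x = -44 to +30 mm. Origin: underside of the bar, near the centre of mass, z normal to the flat. Lies flat on the bench at the start. About 0.16 kg.
- spanner1_eye (a point): Centre of the eye of spanner1 (at half thickness; 52 mm along +x and 6 mm up from its origin). Eye 48 mm outside diameter, hole 26 mm.
- spanner2: Flat bare-steel spanner, one of up to four alike (None if absent): 12 mm thick, 157 mm long along its x; a round eye at the +x end, an open two-prong jaw 44 mm wide at the -x end (reaching x = -81 mm), between them a flat bar 28 mm wide from x = -44 to +30 mm. Origin: underside of the bar, near the centre of mass, z normal to the flat. Lies flat on the bench at the start. About 0.16 kg.
- spanner2_eye (a point): Centre of the eye of spanner2 (at half thickness; 52 mm along +x and 6 mm up from its origin). Eye 48 mm outside diameter, hole 26 mm.
- spanner3: Flat bare-steel spanner, one of up to four alike (None if absent): 12 mm thick, 157 mm long along its x; a round eye at the +x end, an open two-prong jaw 44 mm wide at the -x end (reaching x = -81 mm), between them a flat bar 28 mm wide from x = -44 to +30 mm. Origin: underside of the bar, near the centre of mass, z normal to the flat. Lies flat on the bench at the start. About 0.16 kg.
- spanner3_eye (a point): Centre of the eye of spanner3 (at half thickness; 52 mm along +x and 6 mm up from its origin). Eye 48 mm outside diameter, hole 26 mm.
- spanner4: Flat bare-steel spanner, one of up to four alike (None if absent): 12 mm thick, 157 mm long along its x; a round eye at the +x end, an open two-prong jaw 44 mm wide at the -x end (reaching x = -81 mm), between them a flat bar 28 mm wide from x = -44 to +30 mm. Origin: underside of the bar, near the centre of mass, z normal to the flat. Lies flat on the bench at the start. About 0.16 kg.
- spanner4_eye (a point): Centre of the eye of spanner4 (at half thickness; 52 mm along +x and 6 mm up from its origin). Eye 48 mm outside diameter, hole 26 mm.
- rack: Dark grey sloped peg rack, fixed, 370 mm wide along y. Origin on the bench; x is level, towards the uphill rear. The board rises toward +x at 25 deg (0.436 rad), 220 mm along the slope: low front edge at x -100, z 20 mm, rear edge at x +99, z 113 mm. Four pegs in a row along y, 90 mm apart, stand square to the board. The lamp column (26 mm thick) stands at its +y end.
- peg1 (a point): Point on the axis of peg 1 (counted from the rack's -y end), 6 mm above the board: the middle of a spanner's eye lies about here when home. Peg: round steel, 12 mm diameter, tip rounded, standing 48 mm out of the board along its normal, which in the rack's frame is (-0.423, 0, 0.906). It is 165 mm up the slope from the front edge.
- peg2 (a point): Point on the axis of peg 2 (counted from the rack's -y end), 6 mm above the board: the middle of a spanner's eye lies about here when home. Peg: round steel, 12 mm diameter, tip rounded, standing 48 mm out of the board along its normal, which in the rack's frame is (-0.423, 0, 0.906). It is 165 mm up the slope from the front edge.
- peg3 (a point): Point on the axis of peg 3 (counted from the rack's -y end), 6 mm above the board: the middle of a spanner's eye lies about here when home. Peg: round steel, 12 mm diameter, tip rounded, standing 48 mm out of the board along its normal, which in the rack's frame is (-0.423, 0, 0.906). It is 165 mm up the slope from the front edge.
- peg4 (a point): Point on the axis of peg 4 (counted from the rack's -y end), 6 mm above the board: the middle of a spanner's eye lies about here when home. Peg: round steel, 12 mm diameter, tip rounded, standing 48 mm out of the board along its normal, which in the rack's frame is (-0.423, 0, 0.906). It is 165 mm up the slope from the front edge.
- lamp (a joint): Angle of the lamp's swing arm about its upright hinge, rad: 0 with the lamp head over the middle of the rack, growing clockwise seen from above as it swings towards the robot and off the rack's +y end; 1.4 to 1.7 is well clear, stop at 1.8. Stiff, stays where it is left.
- lamp_hinge (a point): On the hinge axis of the lamp arm, at mid height of the arm (215 mm above the bench).
- lamp_grip (a point): Middle of the upright round black grip post (22 mm diameter, 50 mm high, 227 to 273 mm above the bench) on top of the lamp head, 220 mm from the hinge axis. The arm is 24 mm wide, 207 to 223 mm above the bench; the disc-shaped lamp head under it is 96 mm across, its underside 180 mm above the bench.
- dimmer_box: The lamp's grey dimmer box, fixed, 110 x 110 x 40 mm, a round white scale on top. Origin: centre of its underside. The zero mark is the long thick tick at its +x side; short ticks continue clockwise from it.
- dimmer (a joint): Dimmer knob, rad: 0 when its pointer is on the zero mark (along the box's +x), growing clockwise seen from above. Turns from -0.6 to 2.8, stays where it is left.
- dimmer_grip (a point): On the knob's axis, at the height for the TCP when gripping it, 80 mm above the bench. The knob has a black bar grip 50 mm long, 14 mm wide, from 49 to 77 mm above the bench, with a white line on the pointing half; the bar lies along the pointer.
- parts_bin: Bystander: open blue parts bin, 150 x 110 x 70 mm. Origin: underside centre.
- pendant: Bystander: grey hand pendant lying flat, 200 x 120 x 30 mm (44 with its red button). Origin: underside centre.
- screwdriver: Bystander: screwdriver lying on the bench along its x.
- screw_cup: Bystander: small blue cup, 70 mm across, 60 mm high. Origin: underside centre.
Mind the look-alikes: they are no part of the job. Leave any black or blue look-alike of the spanner3 alone.

How it is judged (in metres and radians):
On the way, in this order (a step that is already met when the one before it is completed fails the run):
1. the lamp arm is swung clear of the rack (value of joint lamp above 1.1 rad), for 0.2 s.
2. every spanner hangs home by its eye on a peg, the lamp still clear ((distance between spanner1_eye and peg1 below 0.0105 m or distance between spanner1_eye and peg2 below 0.0105 m or distance between spanner1_eye and peg3 below 0.0105 m or distance between spanner1_eye and peg4 below 0.0105 m) and linear speed of each of spanner1, spanner2, spanner3, spanner4 below 0.03 m/s and (distance between spanner2_eye and peg1 below 0.0105 m or distance between spanner2_eye and peg2 below 0.0105 m or distance between spanner2_eye and peg3 below 0.0105 m or distance between spanner2_eye and peg4 below 0.0105 m) and (distance between spanner3_eye and peg1 below 0.0105 m or distance between spanner3_eye and peg2 below 0.0105 m or distance between spanner3_eye and peg3 below 0.0105 m or distance between spanner3_eye and peg4 below 0.0105 m) and (distance between spanner4_eye and peg1 below 0.0105 m or distance between spanner4_eye and peg2 below 0.0105 m or distance between spanner4_eye and peg3 below 0.0105 m or distance between spanner4_eye and peg4 below 0.0105 m) and value of joint lamp above 0.9 rad), for 0.2 s.
At the end, for the whole second after the job is handed in: Every spanner present hangs at rest with the centre of its eye within 10.5 mm of a peg's point (so home on the board, one to a peg); the lamp is back within 0.3 rad of over the rack's middle; the dimmer pointer is within 0.12 rad of zero ((distance between spanner1_eye and peg1 below 0.0105 m or distance between spanner1_eye and peg2 below 0.0105 m or distance between spanner1_eye and peg3 below 0.0105 m or distance between spanner1_eye and peg4 below 0.0105 m) and linear speed of each of spanner1, spanner2, spanner3, spanner4 below 0.03 m/s and (distance between spanner2_eye and peg1 below 0.0105 m or distance between spanner2_eye and peg2 below 0.0105 m or distance between spanner2_eye and peg3 below 0.0105 m or distance between spanner2_eye and peg4 below 0.0105 m) and (distance between spanner3_eye and peg1 below 0.0105 m or distance between spanner3_eye and peg2 below 0.0105 m or distance between spanner3_eye and peg3 below 0.0105 m or distance between spanner3_eye and peg4 below 0.0105 m) and (distance between spanner4_eye and peg1 below 0.0105 m or distance between spanner4_eye and peg2 below 0.0105 m or distance between spanner4_eye and peg3 below 0.0105 m or distance between spanner4_eye and peg4 below 0.0105 m) and value of joint lamp between -0.3 and 0.3 rad and value of joint dimmer between -0.12 and 0.12 rad); the robot touches nothing.
It fails at once if the parts bin is shifted by more than 30 mm (distance of parts_bin from where it was at the start of the episode above 0.03 m).
It fails at once if the pendant is shifted by more than 30 mm (distance of pendant from where it was at the start of the episode above 0.03 m).
It fails at once if the screwdriver is shifted by more than 30 mm (distance of screwdriver from where it was at the start of the episode above 0.03 m).
It fails at once if the screw cup is shifted by more than 30 mm (distance of screw_cup from where it was at the start of the episode above 0.03 m).
Of spanner1, spanner2, spanner3, spanner4 only 3 to 4 are there at a start; the rules pass over those that are not, and their reading is None.
At some moment in a run one of spanner1, spanner2, spanner3, spanner4 may be knocked a few centimetres aside while the robot is not near it.
Once in a run the grip may slacken for a moment while it holds something.
It also fails if it takes over 210 s, if anything falls off the work surface, if the arm or the gripper's body presses on something with over 40 N, if the wrist force passes 120 N, or if a joint passes its speed limit or range.

## Robot

A 6-joint arm with a two-finger parallel gripper is mounted at the origin on the work surface. World frame = base frame: x ahead of the robot, y to its left, z up, the work surface at z = 0. Lengths are in mm, angles in degrees, forces in N, time in s.
With the tool pointing down it reaches from about 300 to 850 mm from the base axis. Payload 4.2 kg.
Tool frame: the origin (TCP) lies between the finger pads, 19 mm behind the fingertips; this is the grasp point; z points along the fingers, y is the line along which they close (so a half turn about z gives the same grasp; the last joint's range is limited). The gripper opens to 91 mm and grips with 3 to 60 N. Pads are 32 mm wide; open, the fingers measure 118 mm over their backs; the gripper's body (76 mm by 178 mm) begins 60 mm behind the grasp point.
Start: joints at [-76.662, 18.312, 89.639, -0, 72.044, -1.146], TCP at [143.819, -556.738, 232.776] pointing down, gripper open.
Joint ranges: [-177.97, 177.97], [-48.28, 115.42], [12.27, 149.76], [-77.06, 257.06], [2.81, 150.46], [-146.56, 146.56]. Speed limits (degrees/s): [147.25, 147.25, 180, 180, 180, 180].

## Interface

Orientations are given as [roll, pitch, yaw] about the fixed x, y, z axes, in that order (R = Rz(yaw) Ry(pitch) Rx(roll)).
In Python, from workcell import * gives the robot as it stands. The module is installed in compiled form; this text tells all that it offers.
- The arm moves only by the shell command python3 -m crank 'ROWS' [FORCE]. ROWS is JSON, a list of rows, each an object of numbers: "grip": the finger opening in m, from 0 to 0.0912; "x", "y", "z": the shift along the tool's x, y, z in m; "yaw": the turn about the tool's z in rad. In form: [{"grip": .., "x": .., "y": .., "z": .., "yaw": ..}, ...]. A call has exactly 5 rows; each row is the pose to reach, as a shift and turn from the pose commanded when the call began, along the tool's axes at that moment; what a row does not reach only later rows make up. A row lasts 1/12 s, in which the tool goes at most 41.7 mm and 7.16 degrees, less where a joint would pass 70% of its speed; a pose out of reach is approached as far as the arm can. A call with a gripper value outside its range is refused whole. The fingers move at their own pace and stop on an object; FORCE is the grip in N (left out, the last holds). Time passes only in rows, so rows that repeat a pose let the fingers close, or fill a call up. It gives the time, the measured TCP pose, the force, the opening and the grip force at its end, in the units of the state.
- state(): the state, without advancing time (a new reading comes with each control period).
- grab_frame(name): name is "scene" or "top"; returns the picture (400x640x3 uint8, red, green, blue); there is no depth.
- camera_model(name): a dict with "intrinsics" (3x3 intrinsics, pixels), "R" (3x3) and "t" (3): a world point X has camera coordinates R X + t. Camera axes: x right, y down, z forward; pixel columns grow to the right and rows downward; lengths in mm; the calibration is good to about 2 mm. A picture is of the moment at which its call begins. camera_model takes no time and is no camera call.
- job_done(): hands the job in; it is judged then, once.
The state is a dict: "time_s": time; "qpos": joint angles; "qvel": joint speeds; "effort": joint torques, N m; "ee_pos": TCP position; "ee_rot": TCP orientation; "force": force on the tool from outside, world axes, zero at the start; "torque": the same for the moment, N m; "gripper_width": finger opening in mm; "gripper_force": force on a finger pad.
Only numpy, scipy, OpenCV 4.12 (cv2) and the standard library are available. Lean on these libraries where they do the work, as an engineer would, in place of code of your own. Each camera call takes 0.05 s, during which the arm holds its last target. There are 200 camera calls.

## Working session

There is one attempt and no reset: what is moved stays moved. The work goes in short steps, Python scripts to look and compute and a shell command to move; the robot and the scene stay as the last step left them, time stands still between calls to the robot, and variables do not carry over. Pictures are saved under pics/ and viewed, at most 14 in all, crops included, and the job is handed in when it is done.

```bash
mkdir -p pics
python3 - <<'E'
from workcell import *
import cv2
for n in ("scene","top"):
    f=grab_frame(n); cv2.imwrite(f"pics/{n}0.png",f[:,:,::-1])
    m=camera_model(n); print(n,m)
print(state())
E
```

```text
scene {'intrinsics': array([[376.66108171,   0.        , 318.84698399],
       [  0.        , 376.66108171, 204.23175085],
       [  0.        ,   0.        ,   1.        ]]), 'R': array([[-0.1796497 ,  0.98366348,  0.01149504],
       [ 0.7395739 ,  0.14275738, -0.65776195],
       [-0.64865741, -0.10966531, -0.75313816]]), 't': array([  38.03060001, -250.31893646, 1645.91027685])}
top {'intrinsics': array([[501.03447355,   0.        , 328.75812377],
       [  0.        , 501.03447355, 194.33815128],
       [  0.        ,   0.        ,   1.        ]]), 'R': array([[ 0.01484394, -0.99979939,  0.01344751],
       [-0.99444992, -0.01616283, -0.10396209],
       [ 0.10415858, -0.01182966, -0.99449035]]), 't': array([  48.62093384,  474.87361513, 2070.88252525])}
{'time_s': 0.1, 'qpos': array([-7.66621143e+01,  1.83501060e+01,  8.97005389e+01,  7.29399226e-04,
        7.20459166e+01, -1.14576063e+00]), 'qvel': array([ 0.00990714, -0.00348013, -0.20667272, -0.0467407 ,  0.14108527,
       -0.01764771]), 'effort': array([ 9.55745199e-04, -4.13331413e+01, -2.32508683e+01,  7.28674536e-02,
        4.21887799e-02, -5.52473148e-05]), 'ee_pos': array([ 143.71434175, -556.2974619 ,  231.9754071 ]), 'ee_rot': array([-1.79903472e+02, -2.62420266e-03,  1.44834187e+01]), 'force': array([ 0.07095651, -0.09807955,  0.14991996]), 'torque': array([-0.02550965,  0.04204364, -0.05373102]), 'gripper_force': 0.0, 'gripper_width': 91.38050590058472}
```

View pics/top0.png

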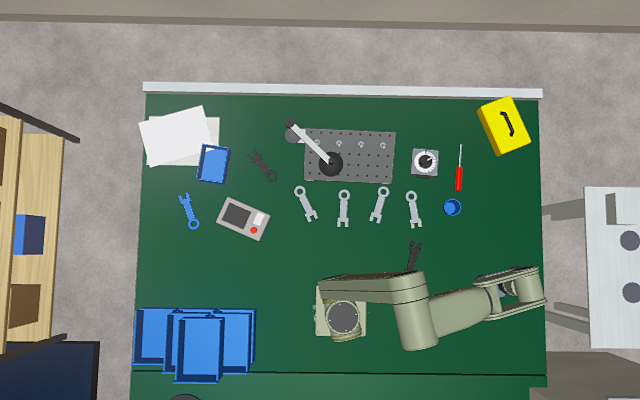

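View pics/scene0.png

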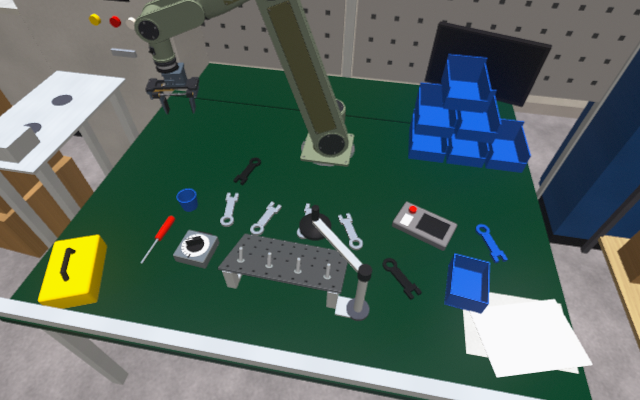

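```bash
cat > h.py <<'E'
import numpy as np, cv2
from workcell import *
def ray(n,u,v):
    m=camera_model(n); d=m["R"].T@np.linalg.solve(m["intrinsics"],[u,v,1.]); return -m["R"].T@m["t"],d
def plane(n,u,v,z):
    c,d=ray(n,u,v); return c+d*(z-c[2])/d[2]
def proj(n,X):
    m=camera_model(n); p=m["intrinsics"]@(m["R"]@np.asarray(X,float)+m["t"]); return p[:2]/p[2]
def tri(uv_s,uv_t):
    A=[];b=[]
    for n,(u,v) in (("scene",uv_s),("top",uv_t)):
        c,d=ray(n,u,v); d/=np.linalg.norm(d); P=np.eye(3)-np.outer(d,d); A.append(P); b.append(P@c)
    return np.linalg.lstsq(np.vstack(A),np.hstack(b),rcond=None)[0]
E
python3 - <<'E'
import cv2,numpy as np
a=cv2.imread('pics/top0.png')[110:240,275:475]; b=cv2.imread('pics/scene0.png')[180:330,170:400]
cv2.imwrite('pics/ct.png',cv2.resize(a,(800,520),interpolation=cv2.INTER_CUBIC))
cv2.imwrite('pics/cs.png',cv2.resize(b,(800,522),interpolation=cv2.INTER_CUBIC))
E
```

```text
(no output)
```

View pics/ct.png

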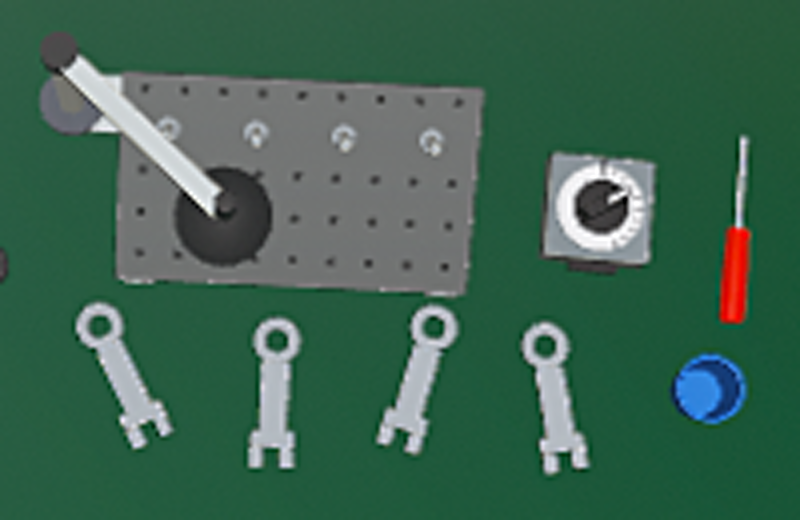

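View pics/cs.png

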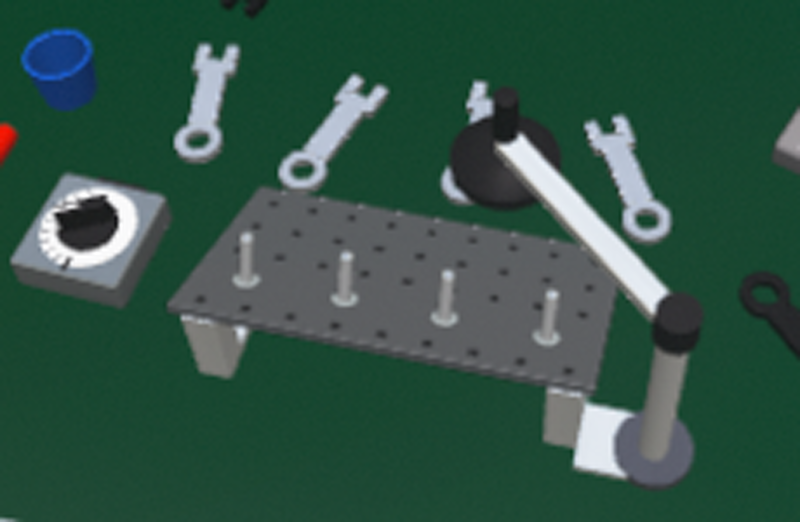

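```bash
cat > sp.py <<'E'
from h import *
def spanners(img,zmax=None):
    """steel spanners in top picture: list (eye xy, axis deg of +x(eye dir), area)"""
    hsv=cv2.cvtColor(img,cv2.COLOR_RGB2HSV); s=4
    big=cv2.resize(hsv,None,fx=s,fy=s,interpolation=cv2.INTER_LINEAR)
    m=((big[...,1]<60)&(big[...,2]>120)).astype(np.uint8)
    cs,hi=cv2.findContours(m,cv2.RETR_CCOMP,cv2.CHAIN_APPROX_NONE); out=[]
    for i,c in enumerate(cs):
        if hi[0][i][3]>=0: continue
        k=hi[0][i][2]; hole=None
        while k>=0:
            a=cv2.contourArea(cs[k])
            if 150<a<1200: hole=cs[k]
            k=hi[0][k][0]
        if hole is None or not 2500<cv2.contourArea(c)<12000: continue
        f=lambda q:(np.array(q)+.5)/s-.5
        M=cv2.moments(hole); e=f((M['m10']/M['m00'],M['m01']/M['m00']))
        M2=cv2.moments(c); g=f((M2['m10']/M2['m00'],M2['m01']/M2['m00']))
        E=plane("top",*e,9); G=plane("top",*g,9)
        P=np.array([plane("top",*f(p[0]),9)[:2] for p in c[::3]])
        far=np.linalg.norm(P-E[:2],axis=1).max()
        ang=np.degrees(np.arctan2(*(E-G)[1::-1]))
        out.append((E[:2].round(1),round(ang,1),round(far,1),e.round(1)))
    return out
if __name__=="__main__":
    for r in spanners(grab_frame("top")): print(*r)
E
python3 sp.py
python3 - <<'E'
from h import *
from scipy.optimize import least_squares
S=lambda u,v:(170+(u+.5)/3.478-.5,180+(v+.5)/3.478-.5); T=lambda u,v:(275+(u+.5)/4-.5,110+(v+.5)/4-.5)
c25,s25=np.cos(.4363),np.sin(.4363)
A=lambda s,y,h:np.array([-100+s*c25-h*s25,y,20+s*s25+h*c25])
L=[("top",T(*p),A(*q)) for p,q in [((122,73),(220,185,0)),((484,89),(220,-185,0)),((465,295),(0,-185,0)),((117,280),(0,185,0))]]
L+=[("scene",S(*p),A(*q)) for p,q in [((268,187),(0,-185,0)),((618,247),(0,185,0)),((594,387),(220,185,0)),((168,304),(220,-185,0))]]
for i,(t,b) in enumerate([((247,235),(246,283)),((346,254),(344,301)),((448,272),(445,320)),((552,292),(547,340))]):
    L+=[("scene",S(*t),A(165,-135+90*i,47)),("scene",S(*b),A(165,-135+90*i,0))]
def W(p,X): a=p[2]; return np.array([p[0]+np.cos(a)*X[0]-np.sin(a)*X[1],p[1]+np.sin(a)*X[0]+np.cos(a)*X[1],X[2]])
f=lambda p:np.concatenate([proj(n,W(p,X))-uv for n,uv,X in L])
r=least_squares(f,[650,-20,0],x_scale=[100,100,.1]); print("rack",r.x[:2],np.degrees(r.x[2])); print(r.fun.reshape(-1,2).round(1).tolist())
for i in range(4): print("peg",i+1,W(r.x,A(165,-135+90*i,6)).round(1), "tip",W(r.x,A(165,-135+90*i,48)).round(1))
print("hinge",tri(S(681,312),T(60,48)),plane("top",*T(60,48),227)); 
print("grip",tri(S(506,92),T(224,203)),plane("top",*T(226,200),273))
print("colbase",plane("scene",*S(655,450),8),plane("top",*T(72,103),8))
print("dim",plane("top",*T(602,206),77),plane("top",*T(626,193),77),"box",[plane("top",*T(*q),40)[:2].round() for q in((552,153),(655,160),(650,264),(543,257))])
print("zero tick", plane("top",*T(603,163),40),"cup",plane("top",*T(709,388),60))
E
```

```text
[ 474.2 -290.8] 10.0 134.4 [410.8 196. ]
[475.1  -7.9] -2.3 135.3 [343.9 194.7]
[ 492.3 -173.2] -16.3 135.2 [383.  191.3]
[487.9 179.1] 26.3 134.4 [299.5 191. ]
rack [634.75093787 -23.58632132] -1.5137681165413384
[[-0.4, -1.1], [0.1, -1.2], [0.3, -1.1], [-0.6, -1.1], [-2.5, -0.7], [2.1, 1.0], [0.6, -0.1], [-0.6, -0.3], [-0.1, -0.3], [0.0, -0.9], [0.2, -0.4], [0.1, -0.7], [0.2, -0.2], [-0.2, -0.7], [0.2, -0.4], [-0.1, -0.8]]
peg 1 [ 678.2 -159.8   95.2] tip [ 660.4 -159.3  133.2]
peg 2 [680.6 -69.8  95.2] tip [662.8 -69.3 133.2]
peg 3 [682.9  20.2  95.2] tip [665.2  20.6 133.2]
peg 4 [685.3 110.1  95.2] tip [667.6 110.6 133.2]
hinge [729.63207806 213.44144001 229.75757055] [730.34667784 212.41614652 227.        ]
grip [575.42426662  53.24239456 269.92548153] [577.64863757  52.09555373 273.        ]
colbase [733.09813594 215.58494656   8.        ] [725.99163588 213.59124632   8.        ]
dim [ 612.4239638  -337.93508771   77.        ] [ 626.40651766 -362.78416722   77.        ] box [array([ 674., -293.]), array([ 669., -402.]), array([ 558., -396.]), array([ 564., -284.])]
zero tick [ 664.66347201 -346.85308361   40.        ] cup [ 427.75151853 -450.77757971   60.        ]
```

Top view: four steel spanners at about (305,203), (343,207), (380,204), (414,209), all with eyes uphill. Their length checks at 134–135 mm, and the enlarged crop confirms bare steel. The look-alikes are black at (263,165) and (413,257) and blue at (189,211), so I leave those alone. The lamp grip is at (331,161), measured 221 mm from the hinge, which fits. Next I move to the lamp post.

```bash
python3 -m crank '[{"grip":0.09,"x":0.143,"y":-0.120,"z":-0.026},{"grip":0.09,"x":0.143,"y":-0.120,"z":-0.026},{"grip":0.09,"x":0.143,"y":-0.120,"z":-0.026},{"grip":0.09,"x":0.143,"y":-0.120,"z":-0.026},{"grip":0.09,"x":0.143,"y":-0.120,"z":-0.026}]' 20
python3 -m crank '[{"grip":0.09,"x":0.143,"y":-0.120,"z":-0.026},{"grip":0.09,"x":0.143,"y":-0.120,"z":-0.026},{"grip":0.09,"x":0.143,"y":-0.120,"z":-0.026},{"grip":0.09,"x":0.143,"y":-0.120,"z":-0.026},{"grip":0.09,"x":0.143,"y":-0.120,"z":-0.026}]'
python3 -m crank '[{"grip":0.09,"x":0.143,"y":-0.120,"z":-0.026},{"grip":0.09,"x":0.143,"y":-0.120,"z":-0.026},{"grip":0.09,"x":0.143,"y":-0.120,"z":-0.026},{"grip":0.09,"x":0.143,"y":-0.120,"z":-0.026},{"grip":0.09,"x":0.143,"y":-0.120,"z":-0.026}]'
python3 -m crank '[{"grip":0.09,"x":0.143,"y":-0.120,"z":-0.026},{"grip":0.09,"x":0.143,"y":-0.120,"z":-0.026},{"grip":0.09,"x":0.143,"y":-0.120,"z":-0.026},{"grip":0.09,"x":0.143,"y":-0.120,"z":-0.026},{"grip":0.09,"x":0.143,"y":-0.120,"z":-0.026}]'
cat >> h.py <<'E'
def to(x,y,z=None,yaw=None):
    "tool-axis shift (m, rad) from the measured pose to a world target (mm, deg)"
    s=state(); p=s["ee_pos"]; a=np.radians(s["ee_rot"][2]); d=np.array([x,y])-p[:2]
    o=[(np.cos(a)*d[0]+np.sin(a)*d[1])/1e3,(np.sin(a)*d[0]-np.cos(a)*d[1])/1e3]
    if z is not None:o.append((p[2]-z)/1e3)
    if yaw is not None:o.append(-np.radians(yaw-s["ee_rot"][2]))
    return np.round(o,4)
E
python3 -c "
from h import *;print(to(577,52,255,14.5))"
```

```text
[ 5.717e-01 -4.807e-01 -2.290e-02 -3.000e-04]validation failed for argument at $[0]...
validation failed for argument at $[0]...
validation failed for argument at $[0]...
validation failed for argument at $[0]...
```

```bash
python3 -m crank '[{"grip":0.09,"x":0.143,"y":-0.120,"z":-0.026,"yaw":0},{"grip":0.09,"x":0.143,"y":-0.120,"z":-0.026,"yaw":0},{"grip":0.09,"x":0.143,"y":-0.120,"z":-0.026,"yaw":0},{"grip":0.09,"x":0.143,"y":-0.120,"z":-0.026,"yaw":0},{"grip":0.09,"x":0.143,"y":-0.120,"z":-0.026,"yaw":0}]' 20
python3 -m crank '[{"grip":0.09,"x":0.143,"y":-0.120,"z":-0.026,"yaw":0},{"grip":0.09,"x":0.143,"y":-0.120,"z":-0.026,"yaw":0},{"grip":0.09,"x":0.143,"y":-0.120,"z":-0.026,"yaw":0},{"grip":0.09,"x":0.143,"y":-0.120,"z":-0.026,"yaw":0},{"grip":0.09,"x":0.143,"y":-0.120,"z":-0.026,"yaw":0}]'
python3 -c "
from h import *;print(to(577,52,255,14.5))"
```

```text
time_s: 0.57
ee_pos: [253.7, -401.4, 259.2]
ee_rot: [-179.9, -0.1, 14.6]
force: [0.1, 0.1, 0.1]
gripper_width: 90.0
gripper_force: 0.0
time_s: 0.98
ee_pos: [362.3, -249.7, 285.4]
ee_rot: [-180.0, -0.1, 14.6]
force: [0.3, -0.4, 0.1]
gripper_width: 90.1
gripper_force: 0.0
[ 0.2839 -0.2377  0.0304  0.002 ]
```

```bash
python3 -m crank '[{"grip":0.09,"x":0.142,"y":-0.119,"z":-0.024,"yaw":0},{"grip":0.09,"x":0.142,"y":-0.119,"z":-0.024,"yaw":0},{"grip":0.09,"x":0.142,"y":-0.119,"z":-0.024,"yaw":0},{"grip":0.09,"x":0.142,"y":-0.119,"z":-0.024,"yaw":0},{"grip":0.09,"x":0.142,"y":-0.119,"z":-0.024,"yaw":0}]'
python3 -m crank '[{"grip":0.09,"x":0.142,"y":-0.119,"z":-0.02,"yaw":0},{"grip":0.09,"x":0.142,"y":-0.119,"z":-0.02,"yaw":0},{"grip":0.09,"x":0.142,"y":-0.119,"z":-0.02,"yaw":0},{"grip":0.09,"x":0.142,"y":-0.119,"z":-0.02,"yaw":0},{"grip":0.09,"x":0.142,"y":-0.119,"z":-0.02,"yaw":0}]'
python3 -c "
from h import *;print(to(577,52,254,14.5))"
```

```text
time_s: 1.4
ee_pos: [470.5, -98.6, 309.1]
ee_rot: [-179.9, -0.1, 14.7]
force: [0.5, 0.2, -0.5]
gripper_width: 90.1
gripper_force: 0.0
time_s: 1.82
ee_pos: [578.3, 52.6, 328.3]
ee_rot: [-179.9, -0.1, 14.7]
force: [0.5, -0.9, -0.7]
gripper_width: 90.0
gripper_force: 0.0
[-0.0014  0.0003  0.0743  0.0027]
```

```bash
python3 -m crank '[{"grip":0.09,"x":-0.001,"y":0,"z":0.03,"yaw":0},{"grip":0.09,"x":-0.001,"y":0,"z":0.055,"yaw":0},{"grip":0.09,"x":-0.001,"y":0,"z":0.073,"yaw":0},{"grip":0.05,"x":-0.001,"y":0,"z":0.073,"yaw":0},{"grip":0.016,"x":-0.001,"y":0,"z":0.073,"yaw":0}]' 12
python3 -m crank '[{"grip":0.016,"x":0,"y":0,"z":0,"yaw":0},{"grip":0.016,"x":0,"y":0,"z":0,"yaw":0},{"grip":0.016,"x":0,"y":0,"z":0,"yaw":0},{"grip":0.016,"x":0,"y":0,"z":0,"yaw":0},{"grip":0.016,"x":0,"y":0,"z":0,"yaw":0}]' 12
python3 - <<'E'
from h import *
p=state()["ee_pos"];h=np.array([730,212.5]);d=p[:2]-h;print(np.hypot(*d),np.arctan2(-d[0],-d[1]))
r=np.hypot(*d);h=h
f0=np.arctan2(-d[0],-d[1])
for k in range(1,16):
    f=f0+(1.78-f0)*k/15; x,y=h+r*np.array([-np.sin(f),-np.cos(f)]); print(k,to(x,y).round(3))
E
```

```text
time_s: 2.23
ee_pos: [574.8, 48.4, 255.0]
ee_rot: [-180.0, 0.1, 14.5]
force: [0.2, -0.1, 0.5]
gripper_width: 79.6
gripper_force: 0.0
time_s: 2.65
ee_pos: [575.4, 48.3, 256.5]
ee_rot: [180.0, -0.1, 14.5]
force: [0.6, -0.2, -0.2]
gripper_width: 46.1
gripper_force: 0.0
225.5229989625605 0.7552725510851976
1 [-0.008 -0.013]
2 [-0.015 -0.027]
3 [-0.02  -0.041]
4 [-0.025 -0.056]
5 [-0.029 -0.071]
6 [-0.032 -0.086]
7 [-0.034 -0.101]
8 [-0.035 -0.117]
9 [-0.034 -0.132]
10 [-0.033 -0.147]
11 [-0.031 -0.163]
12 [-0.027 -0.178]
13 [-0.023 -0.192]
14 [-0.018 -0.207]
15 [-0.011 -0.221]
```

```bash
python3 -m crank '[{"grip":0.016,"x":0,"y":0,"z":0,"yaw":0},{"grip":0.016,"x":0,"y":0,"z":0,"yaw":0},{"grip":0.016,"x":0,"y":0,"z":0,"yaw":0},{"grip":0.016,"x":0,"y":0,"z":0,"yaw":0},{"grip":0.016,"x":0,"y":0,"z":0,"yaw":0}]' 12
python3 -m crank '[{"grip":0.016,"x":-0.008,"y":-0.013,"z":0,"yaw":0},{"grip":0.016,"x":-0.015,"y":-0.027,"z":0,"yaw":0},{"grip":0.016,"x":-0.020,"y":-0.041,"z":0,"yaw":0},{"grip":0.016,"x":-0.025,"y":-0.056,"z":0,"yaw":0},{"grip":0.016,"x":-0.029,"y":-0.071,"z":0,"yaw":0}]' 12
python3 -c "
from h import *
p=state()['ee_pos'];print((p[:2]-[730,212.5]))"
```

```text
time_s: 3.07
ee_pos: [575.6, 49.3, 255.8]
ee_rot: [-179.9, -0.1, 14.5]
force: [1.7, 3.6, 0.3]
gripper_width: 21.7
gripper_force: 12.0
time_s: 3.48
ee_pos: [526.5, 109.1, 255.7]
ee_rot: [179.8, 0.3, 14.5]
force: [-3.3, -4.4, 2.0]
gripper_width: 21.9
gripper_force: 12.0
[-203.46394566 -103.44372438]
```

```bash
python3 -m crank '[{"grip":0.016,"x":-0.003,"y":-0.015,"z":0,"yaw":0},{"grip":0.016,"x":-0.005,"y":-0.030,"z":0,"yaw":0},{"grip":0.016,"x":-0.006,"y":-0.046,"z":0,"yaw":0},{"grip":0.016,"x":-0.005,"y":-0.061,"z":0,"yaw":0},{"grip":0.016,"x":-0.004,"y":-0.076,"z":0,"yaw":0}]' 12
python3 -m crank '[{"grip":0.016,"x":0.002,"y":-0.016,"z":0,"yaw":0},{"grip":0.016,"x":0.006,"y":-0.031,"z":0,"yaw":0},{"grip":0.016,"x":0.010,"y":-0.045,"z":0,"yaw":0},{"grip":0.016,"x":0.015,"y":-0.060,"z":0,"yaw":0},{"grip":0.016,"x":0.020,"y":-0.072,"z":0,"yaw":0}]' 12
python3 -c "
from h import *
p=state()['ee_pos'];d=p[:2]-[730,212.5];print(d,np.hypot(*d),np.arctan2(-d[0],-d[1]))"
```

```text
time_s: 3.9
ee_pos: [503.6, 182.3, 255.5]
ee_rot: [179.9, 0.3, 14.5]
force: [-1.5, -3.4, 1.7]
gripper_width: 22.0
gripper_force: 12.0
time_s: 4.32
ee_pos: [506.3, 258.0, 255.4]
ee_rot: [179.9, 0.2, 14.5]
force: [-2.2, -2.6, 0.7]
gripper_width: 21.6
gripper_force: 12.0
[-223.73171265   45.52174319] 228.315808368066 1.771522117336226
```

```bash
python3 -m crank '[{"grip":0.06,"x":0,"y":0,"z":0,"yaw":0},{"grip":0.06,"x":0,"y":0,"z":0,"yaw":0},{"grip":0.06,"x":0,"y":0,"z":0,"yaw":0},{"grip":0.06,"x":0,"y":0,"z":0,"yaw":0},{"grip":0.06,"x":0,"y":0,"z":0,"yaw":0}]' 25
python3 -m crank '[{"grip":0.06,"x":0,"y":0,"z":-0.03,"yaw":0},{"grip":0.06,"x":0,"y":0,"z":-0.07,"yaw":0},{"grip":0.06,"x":-0.02,"y":0,"z":-0.08,"yaw":0},{"grip":0.06,"x":-0.06,"y":0.02,"z":-0.08,"yaw":0},{"grip":0.06,"x":-0.10,"y":0.04,"z":-0.08,"yaw":0}]' 25
python3 sp.py
python3 - <<'E'
from h import *
f=grab_frame("top"); s=grab_frame("scene")
a=np.vstack([cv2.resize(f[100:240,260:480],(800,509)),])
cv2.imwrite('pics/t1.png',a[:,:,::-1]); np.save('t1.npy',f); cv2.imwrite('pics/s1.png',s[:,:,::-1])
E
```

```text
time_s: 4.73
ee_pos: [507.9, 256.7, 255.9]
ee_rot: [-180.0, -0.0, 14.4]
force: [0.5, 0.2, -0.3]
gripper_width: 51.9
gripper_force: 0.0
time_s: 5.15
ee_pos: [425.5, 197.1, 336.3]
ee_rot: [-180.0, -0.1, 14.5]
force: [0.1, -0.3, -0.3]
gripper_width: 59.8
gripper_force: 0.0
[ 474.3 -290.8] 10.0 134.4 [410.8 196. ]
[475.2  -7.9] -2.4 135.6 [343.9 194.7]
[ 492.3 -173.2] -16.3 135.3 [383.1 191.3]
```

View pics/t1.png

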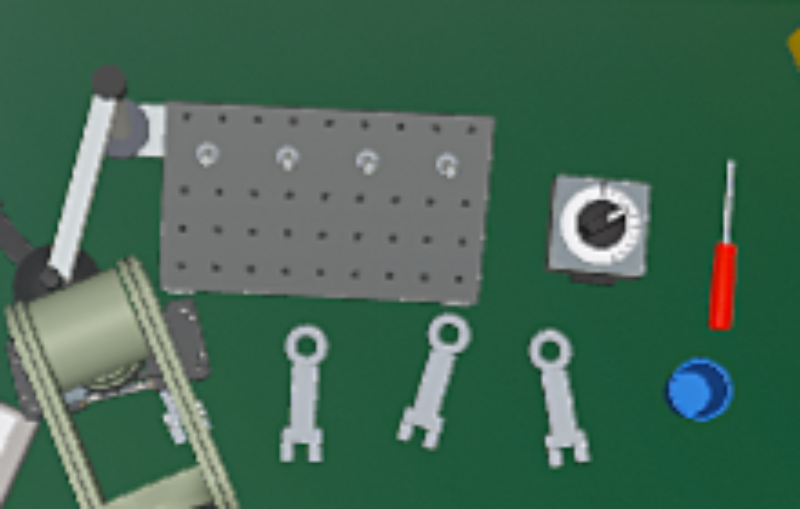

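Run:
```python
from h import *
f=np.load('t1.npy')
T=lambda u,v:np.array((260+(u+.5)/3.636-.5,100+(v+.5)/3.636-.5))
pk=[(678.2,-159.8,95.2),(680.6,-69.8,95.2),(682.9,20.2,95.2),(685.3,110.1,95.2)]
for (u,v),P in zip([(447,165),(367,162),(287,158),(207,154)],pk):
    P=np.array(P); tip=P+[-17.8,.5,38]; base=P+[2.5,0,-5.4]
    print(T(u,v).round(1),"pred base",proj("top",base).round(1),"tip",proj("top",tip).round(1))
# bright blobs
g=cv2.cvtColor(f,cv2.COLOR_RGB2GRAY)[130:152,300:400].astype(float)
big=cv2.resize(f[130:156,300:400],(800,208),interpolation=cv2.INTER_CUBIC); cv2.imwrite('pics/pegs.png',big[:,:,::-1])
```

```text
[382.6 145. ] pred base [382.3 143.4] tip [383.5 146.2]
[360.6 144.2] pred base [360.4 142.5] tip [361.1 145.2]
[338.6 143.1] pred base [338.5 141.5] tip [338.6 144.2]
[316.6 142. ] pred base [316.5 140.6] tip [316.2 143.3]
```

View pics/pegs.png

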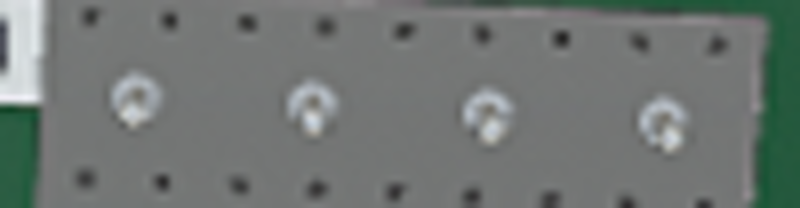

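Top view: lamp arm is swung off the rack's +y end (head around crop (50,280)). The pegs are clear, with bases at (316.5,141.8) to (382.4,144.7). By the top camera they sit about 4 mm nearer the robot than my first fit, so I'll use top-camera values for both eyes and pegs. Next is the spanner nearest the lamp.

```bash
python3 -c "
from h import *;print(to(438.6,154.7,80,26.3))"
```

```text
[ 0.0043  0.0434  0.2565 -0.208 ]
```

```bash
python3 -m crank '[{"grip":0.06,"x":0.004,"y":0.043,"z":0.04,"yaw":-0.07},{"grip":0.06,"x":0.004,"y":0.043,"z":0.08,"yaw":-0.14},{"grip":0.06,"x":0.004,"y":0.043,"z":0.12,"yaw":-0.208},{"grip":0.06,"x":0.004,"y":0.043,"z":0.16,"yaw":-0.208},{"grip":0.06,"x":0.004,"y":0.043,"z":0.19,"yaw":-0.208}]' 25
python3 -m crank '[{"grip":0.06,"x":0,"y":0,"z":0.03,"yaw":0},{"grip":0.06,"x":0,"y":0,"z":0.06,"yaw":0},{"grip":0.06,"x":0,"y":0,"z":0.07,"yaw":0},{"grip":0.06,"x":0,"y":0,"z":0.07,"yaw":0},{"grip":0.06,"x":0,"y":0,"z":0.07,"yaw":0}]' 25
python3 -c "
from h import *;print(to(438.6,154.7,21,26.3))"
```

```text
time_s: 5.72
ee_pos: [441.0, 156.6, 143.8]
ee_rot: [180.0, -0.1, 26.3]
force: [0.0, -0.5, -0.7]
gripper_width: 60.0
gripper_force: 0.0
time_s: 6.13
ee_pos: [441.2, 157.1, 75.4]
ee_rot: [-180.0, 0.0, 26.4]
force: [-0.2, 0.1, 0.5]
gripper_width: 60.2
gripper_force: 0.0
[-0.0034  0.001   0.0544  0.0015]
```

```bash
python3 -m crank '[{"grip":0.06,"x":-0.003,"y":0.001,"z":0.03,"yaw":0},{"grip":0.06,"x":-0.003,"y":0.001,"z":0.054,"yaw":0},{"grip":0.02,"x":-0.003,"y":0.001,"z":0.054,"yaw":0},{"grip":0.02,"x":-0.003,"y":0.001,"z":0.054,"yaw":0},{"grip":0.02,"x":-0.003,"y":0.001,"z":0.054,"yaw":0}]' 35
python3 -m crank '[{"grip":0.02,"x":0,"y":0,"z":0,"yaw":0},{"grip":0.02,"x":0,"y":0,"z":0,"yaw":0},{"grip":0.02,"x":0,"y":0,"z":0,"yaw":0},{"grip":0.02,"x":0,"y":0,"z":0,"yaw":0},{"grip":0.02,"x":0,"y":0,"z":0,"yaw":0}]' 35
python3 -c "
from h import *;print(state()['ee_pos'])"
```

```text
time_s: 6.55
ee_pos: [439.5, 155.1, 23.3]
ee_rot: [180.0, -0.2, 26.4]
force: [-0.2, 1.3, -1.1]
gripper_width: 42.8
gripper_force: 0.0
time_s: 6.97
ee_pos: [439.0, 154.8, 23.0]
ee_rot: [180.0, -0.2, 26.4]
force: [0.2, -0.9, 6.7]
gripper_width: 27.5
gripper_force: 35.0
[439.04455912 154.80663468  23.04304902]
```

```bash
python3 -m crank '[{"grip":0.02,"x":0,"y":0,"z":-0.01,"yaw":0},{"grip":0.02,"x":0,"y":0,"z":-0.03,"yaw":0.0},{"grip":0.02,"x":-0.01,"y":0.02,"z":-0.06,"yaw":0.06},{"grip":0.02,"x":-0.02,"y":0.04,"z":-0.09,"yaw":0.12},{"grip":0.02,"x":-0.022,"y":0.045,"z":-0.12,"yaw":0.199}]' 35
python3 -c "
from h import *;s=state();print(s['ee_pos'],s['ee_rot'][2],s['gripper_width'],to(604.9,96.6,185,15))"
```

```text
time_s: 7.38
ee_pos: [436.9, 102.4, 142.8]
ee_rot: [179.9, 0.1, 14.8]
force: [-0.1, 1.1, -2.1]
gripper_width: 27.6
gripper_force: 35.0
[436.93114185 102.38685924 142.80450766] 14.76913902268662 27.5567435367011 [ 0.1609  0.0484 -0.0422 -0.004 ]
```

```bash
python3 -m crank '[{"grip":0.02,"x":0.03,"y":0.009,"z":-0.02,"yaw":0},{"grip":0.02,"x":0.06,"y":0.018,"z":-0.041,"yaw":0},{"grip":0.02,"x":0.09,"y":0.027,"z":-0.042,"yaw":0},{"grip":0.02,"x":0.12,"y":0.036,"z":-0.042,"yaw":0},{"grip":0.02,"x":0.14,"y":0.043,"z":-0.042,"yaw":0}]' 35
python3 -m crank '[{"grip":0.02,"x":0.018,"y":0.005,"z":0,"yaw":0},{"grip":0.02,"x":0.018,"y":0.005,"z":0,"yaw":0},{"grip":0.02,"x":0.018,"y":0.005,"z":0,"yaw":0},{"grip":0.02,"x":0.018,"y":0.005,"z":0,"yaw":0},{"grip":0.02,"x":0.018,"y":0.005,"z":0,"yaw":0}]' 35
python3 - <<'E'
from h import *
s=state();print(to(604.9,96.6,163,15))
f=grab_frame("top");g=grab_frame("scene")
cv2.imwrite('pics/p4.png',np.hstack([cv2.resize(f[110:210,270:370],(400,400),interpolation=2),cv2.resize(g[190:290,280:380],(400,400),interpolation=2)])[:,:,::-1])
p=s["ee_pos"];a=np.radians(s["ee_rot"][2]);E=p+[54.6*np.cos(a),54.6*np.sin(a),-17]
print(E,proj("top",E)-[270,110],proj("scene",E)-[280,190])
E
```

```text
time_s: 7.8
ee_pos: [587.2, 99.1, 184.3]
ee_rot: [180.0, -0.1, 15.0]
force: [0.4, 0.5, -2.0]
gripper_width: 27.5
gripper_force: 35.0
time_s: 8.22
ee_pos: [602.1, 99.1, 183.6]
ee_rot: [-180.0, 0.1, 15.0]
force: [-1.2, 0.1, -1.0]
gripper_width: 27.8
gripper_force: 35.0
[0.0021 0.0031 0.0206 0.0003]
[654.791229   113.21153777 166.64614597] [45.39209617 34.68277777] [50.55629945 63.0840152 ]
```

View pics/p4.png

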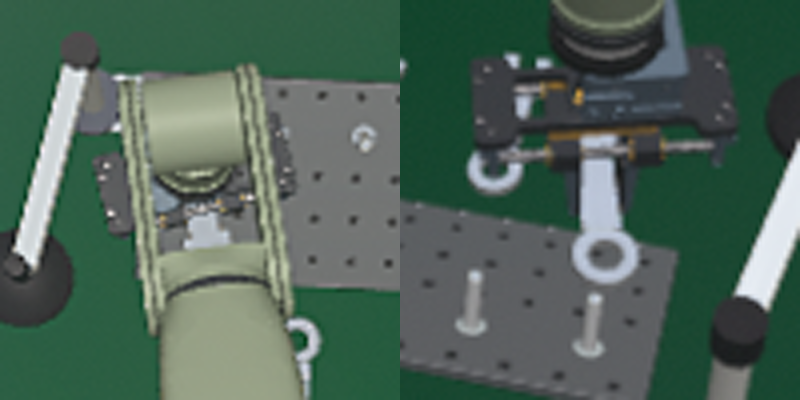

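Run:
```python
from h import *
S=lambda u,v:np.array((280+(u-400+.5)/4-.5,190+(v+.5)/4-.5))
tip=S(595,297);base=S(589,349);eye=S(605,255)
E=np.array([654.8,113.2,166.6]); b=eye-proj("scene",E);print("bias px",b)
for t,z in((tip,132),(base,90)):
    print(plane("scene",*(t),z),plane("scene",*(t-b),z))
print("top-based tip,base",(663.6+.4,110.6,132),(683.8,110,89.7))
```

```text
bias px [0.3237069  0.28011594]
[670.01197612 110.44369698 132.        ] [669.24673184 109.35836876 132.        ]
[689.02893734 110.37346745  90.        ] [688.27495951 109.27072752  90.        ]
top-based tip,base (664.0, 110.6, 132) (683.8, 110, 89.7)
```

```bash
python3 - <<'E'
from h import *
s=cv2.imread('pics/s1.png')[:,:,::-1].copy()
hsv=cv2.cvtColor(s,cv2.COLOR_RGB2HSV); big=cv2.resize(hsv,None,fx=4,fy=4)
m=((big[...,1]<70)&(big[...,2]>110)).astype(np.uint8)
cs,hi=cv2.findContours(m,cv2.RETR_CCOMP,cv2.CHAIN_APPROX_NONE)
for i,c in enumerate(cs):
    if hi[0][i][3]>=0 and 60<cv2.contourArea(c)<800:
        M=cv2.moments(c);e=(np.array((M['m10']/M['m00'],M['m01']/M['m00']))+.5)/4-.5
        p=plane("scene",*e,8)
        if 450<p[0]<520 and abs(p[1])<350: print(e.round(1),p.round(1))
E
python3 sp.py
```

```text
[355.5 242.7] [490.6 179.7   8. ]
[303.3 231.7] [478.4  -7.3   8. ]
[256.6 228.4] [ 495.1 -173.1    8. ]
[226.5 219.8] [ 478.  -290.8    8. ]
[ 474.3 -290.8] 9.9 134.4 [410.9 196. ]
[ 492.4 -173.2] -16.3 135.3 [383.1 191.3]
```

```bash
python3 -m crank '[{"grip":0.02,"x":0.004,"y":0.004,"z":0.005,"yaw":0},{"grip":0.02,"x":0.004,"y":0.004,"z":0.01,"yaw":0},{"grip":0.02,"x":0.004,"y":0.004,"z":0.018,"yaw":0},{"grip":0.02,"x":0.004,"y":0.004,"z":0.018,"yaw":0},{"grip":0.02,"x":0.004,"y":0.004,"z":0.018,"yaw":0}]' 35
python3 -c "
from h import *;print(to(606.9,96.2,163,15),to(613.5,96.2,149),to(625.5,96,123))"
```

```text
time_s: 8.78
ee_pos: [607.6, 96.1, 164.6]
ee_rot: [-180.0, 0.1, 15.0]
force: [-0.0, 0.1, -2.3]
gripper_width: 27.4
gripper_force: 35.0
[-0.0006 -0.0003  0.0016 -0.    ] [0.0057 0.0014 0.0156] [0.0173 0.0047 0.0416]
```

```bash
python3 -m crank '[{"grip":0.02,"x":0.002,"y":0.0005,"z":0.005,"yaw":0},{"grip":0.02,"x":0.004,"y":0.001,"z":0.010,"yaw":0},{"grip":0.02,"x":0.006,"y":0.0015,"z":0.0155,"yaw":0},{"grip":0.02,"x":0.008,"y":0.002,"z":0.020,"yaw":0},{"grip":0.02,"x":0.008,"y":0.002,"z":0.020,"yaw":0}]' 35
python3 - <<'E'
from h import *
print(to(625.5,96,123))
g=grab_frame("scene")
cv2.imwrite('pics/p4b.png',cv2.resize(g[210:290,290:370],(400,400),interpolation=2)[:,:,::-1])
E
```

```text
time_s: 9.2
ee_pos: [616.3, 96.2, 144.2]
ee_rot: [-180.0, 0.1, 15.0]
force: [0.6, 0.3, -2.2]
gripper_width: 27.3
gripper_force: 35.0
[0.0089 0.0026 0.0212]
```

View pics/p4b.png

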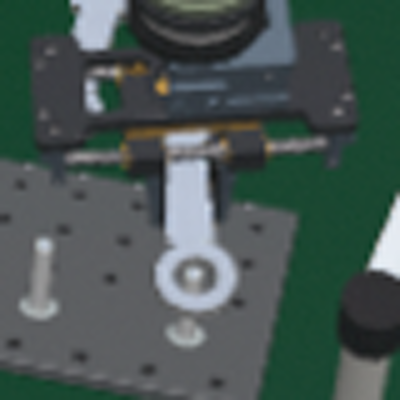

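The peg tip shows centred in the eye at about crop (193,275), with no contact force. I continue down along the peg.

```bash
python3 -m crank '[{"grip":0.02,"x":0.0025,"y":0.0007,"z":0.006,"yaw":0},{"grip":0.02,"x":0.005,"y":0.0014,"z":0.012,"yaw":0},{"grip":0.02,"x":0.007,"y":0.002,"z":0.017,"yaw":0},{"grip":0.02,"x":0.009,"y":0.0026,"z":0.022,"yaw":0},{"grip":0.02,"x":0.009,"y":0.0026,"z":0.022,"yaw":0}]' 35
python3 -m crank '[{"grip":0.02,"x":0.0005,"y":0.0001,"z":0.001,"yaw":0},{"grip":0.02,"x":0.001,"y":0.0003,"z":0.002,"yaw":0},{"grip":0.02,"x":0.001,"y":0.0003,"z":0.003,"yaw":0},{"grip":0.02,"x":0.001,"y":0.0003,"z":0.003,"yaw":0},{"grip":0.02,"x":0.001,"y":0.0003,"z":0.003,"yaw":0}]' 35
python3 -c "
from h import *;print(to(625.5,96,123))"
```

```text
time_s: 9.67
ee_pos: [625.6, 96.0, 122.2]
ee_rot: [-180.0, 0.1, 15.0]
force: [0.8, 0.1, -1.5]
gripper_width: 27.4
gripper_force: 35.0
time_s: 10.08
ee_pos: [627.0, 96.1, 121.0]
ee_rot: [180.0, -0.0, 15.0]
force: [0.6, -0.9, -1.8]
gripper_width: 27.8
gripper_force: 35.0
[-0.0015 -0.0003 -0.002 ]
```

```bash
python3 -m crank '[{"grip":0.02,"x":0.0005,"y":0.0001,"z":0.001,"yaw":0},{"grip":0.02,"x":0.0007,"y":0.0002,"z":0.002,"yaw":0},{"grip":0.045,"x":0.0007,"y":0.0002,"z":0.002,"yaw":0},{"grip":0.045,"x":0.0007,"y":0.0002,"z":0.002,"yaw":0},{"grip":0.045,"x":0.0007,"y":0.0002,"z":0.002,"yaw":0}]' 35
python3 -m crank '[{"grip":0.045,"x":0,"y":0,"z":0,"yaw":0},{"grip":0.045,"x":0,"y":0,"z":-0.01,"yaw":0},{"grip":0.045,"x":0,"y":0,"z":-0.04,"yaw":0},{"grip":0.045,"x":0,"y":0,"z":-0.07,"yaw":0},{"grip":0.045,"x":0,"y":0,"z":-0.07,"yaw":0}]' 35
python3 - <<'E'
from h import *
g=grab_frame("scene")
cv2.imwrite('pics/p4c.png',cv2.resize(g[200:300,270:370],(500,500),interpolation=2)[:,:,::-1])
E
```

```text
time_s: 10.5
ee_pos: [628.0, 96.2, 118.9]
ee_rot: [180.0, -0.1, 15.0]
force: [-0.6, 0.4, -1.3]
gripper_width: 43.9
gripper_force: 0.0
time_s: 10.92
ee_pos: [631.2, 96.6, 196.0]
ee_rot: [179.9, -0.7, 15.0]
force: [0.6, 0.6, 0.5]
gripper_width: 45.1
gripper_force: 0.0
```

View pics/p4c.png

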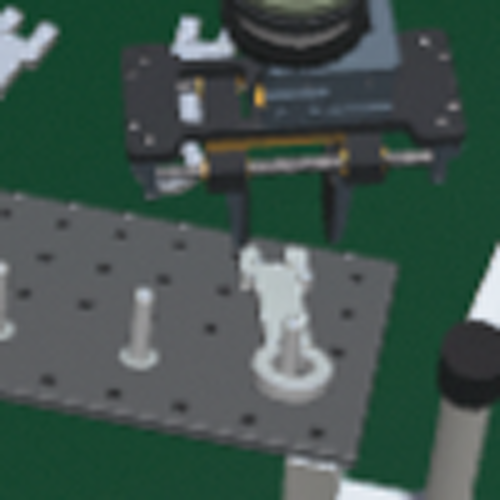

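Scene view: the first spanner lies flat on the board with its eye round peg 4, at crop (292,370). The next one goes to peg 3.

```bash
cat > ss.py <<'E'
from h import *
def sc(img,zp=9):
    hsv=cv2.cvtColor(img,cv2.COLOR_RGB2HSV); s=4; big=cv2.resize(hsv,None,fx=s,fy=s)
    m=((big[...,1]<70)&(big[...,2]>110)).astype(np.uint8)
    cs,hi=cv2.findContours(m,cv2.RETR_CCOMP,cv2.CHAIN_APPROX_NONE); out=[]
    f=lambda M:(np.array((M['m10']/M['m00'],M['m01']/M['m00']))+.5)/s-.5
    for i,c in enumerate(cs):
        k=hi[0][i][3]
        if k<0 or not 60<cv2.contourArea(c)<800: continue
        e=f(cv2.moments(c)); E=plane("scene",*e,zp); G=plane("scene",*f(cv2.moments(cs[k])),zp)
        if 300<E[0]<600 and abs(E[1])<350:
            P=np.array([plane("scene",*((p[0]+.5)/s-.5),zp)[:2] for p in cs[k][::3]])
            print("scene(-3)",(E-[3,0,0])[:2].round(1),round(np.degrees(np.arctan2(*(E-G)[1::-1])),1),np.linalg.norm(P-E[:2],axis=1).max().round(1))
if __name__=="__main__":
    import sp
    sc(grab_frame("scene"))
    for r in sp.spanners(grab_frame("top")): print("top",*r)
E
python3 ss.py; python3 -c "
from h import *;print(to(420.2,-5.6,191,-2.4))"
```

```text
scene(-3) [ 492.8 -172.8] -16.6 137.2
scene(-3) [ 475.7 -290.3] 9.6 137.7
top [ 474.3 -290.8] 9.9 134.4 [410.9 196. ]
top [ 492.3 -173.2] -16.2 135.2 [383.  191.3]
[-0.2266  0.0445 -0.0018  0.3037]
```

```bash
python3 -m crank '[{"grip":0.06,"x":-0.035,"y":0.007,"z":-0.01,"yaw":0.08},{"grip":0.06,"x":-0.07,"y":0.014,"z":-0.01,"yaw":0.16},{"grip":0.06,"x":-0.105,"y":0.021,"z":-0.01,"yaw":0.24},{"grip":0.06,"x":-0.14,"y":0.028,"z":-0.01,"yaw":0.304},{"grip":0.06,"x":-0.175,"y":0.035,"z":-0.01,"yaw":0.304}]' 35
python3 -c "
from h import *;print(to(420.2,-5.6,191,-2.4))"; python3 ss.py
```

```text
time_s: 11.48
ee_pos: [465.1, 16.5, 197.2]
ee_rot: [180.0, 0.2, -2.5]
force: [-0.3, -0.0, 0.3]
gripper_width: 60.6
gripper_force: 0.0
[-0.0438  0.024   0.0062 -0.0021]
scene(-3) [476.1  -7.2] -2.2 137.4
scene(-3) [ 492.8 -172.8] -16.6 137.3
scene(-3) [ 475.7 -290.4] 9.6 137.7
top [ 474.2 -290.8] 9.9 134.4 [410.9 196. ]
top [ 492.3 -173.2] -16.3 135.3 [383.1 191.3]
```

```bash
python3 -m crank '[{"grip":0.06,"x":-0.03,"y":0.017,"z":0.02,"yaw":0},{"grip":0.06,"x":-0.044,"y":0.024,"z":0.05,"yaw":0},{"grip":0.06,"x":-0.044,"y":0.024,"z":0.09,"yaw":0},{"grip":0.06,"x":-0.044,"y":0.024,"z":0.12,"yaw":0},{"grip":0.06,"x":-0.044,"y":0.024,"z":0.12,"yaw":0}]' 35
python3 -c "
from h import *;print(to(420.2,-5.6,23,-2.4))"
```

```text
time_s: 12.0
ee_pos: [418.1, -5.0, 73.8]
ee_rot: [180.0, 0.7, -2.4]
force: [-1.1, 0.7, 0.2]
gripper_width: 60.2
gripper_force: 0.0
[ 0.0022  0.0006  0.0508 -0.0005]
```

```bash
python3 -m crank '[{"grip":0.06,"x":0.001,"y":0.0006,"z":0.025,"yaw":0},{"grip":0.06,"x":0.001,"y":0.0006,"z":0.05,"yaw":0},{"grip":0.02,"x":0.001,"y":0.0006,"z":0.05,"yaw":0},{"grip":0.02,"x":0.001,"y":0.0006,"z":0.05,"yaw":0},{"grip":0.02,"x":0.001,"y":0.0006,"z":0.05,"yaw":0}]' 35
python3 -m crank '[{"grip":0.02,"x":0,"y":0,"z":0,"yaw":0},{"grip":0.02,"x":0,"y":0,"z":0,"yaw":0},{"grip":0.02,"x":0,"y":0,"z":0,"yaw":0},{"grip":0.02,"x":0,"y":0,"z":0,"yaw":0},{"grip":0.02,"x":0,"y":0,"z":0,"yaw":0}]' 35
python3 -c "
from h import *;p=state()['ee_pos'];print(p,to(0,0,0,10)[3])"
```

```text
time_s: 12.42
ee_pos: [425.0, -5.7, 30.0]
ee_rot: [180.0, -0.1, -2.4]
force: [-0.1, -0.0, -0.2]
gripper_width: 42.4
gripper_force: 0.0
time_s: 12.83
ee_pos: [424.7, -5.8, 29.9]
ee_rot: [180.0, -0.2, -2.4]
force: [0.2, 1.0, 7.4]
gripper_width: 26.3
gripper_force: 35.0
[424.71155553  -5.81677986  29.9470675 ] -0.2168
```

```bash
python3 -m crank '[{"grip":0.045,"x":0,"y":0,"z":0,"yaw":0},{"grip":0.045,"x":0,"y":0,"z":0,"yaw":0},{"grip":0.045,"x":-0.002,"y":0,"z":0.003,"yaw":0},{"grip":0.045,"x":-0.004,"y":0,"z":0.007,"yaw":0},{"grip":0.045,"x":-0.004,"y":0,"z":0.007,"yaw":0}]' 35
python3 -m crank '[{"grip":0.02,"x":0,"y":0,"z":0,"yaw":0},{"grip":0.02,"x":0,"y":0,"z":0,"yaw":0},{"grip":0.02,"x":0,"y":0,"z":0,"yaw":0},{"grip":0.02,"x":0,"y":0,"z":0,"yaw":0},{"grip":0.02,"x":0,"y":0,"z":0,"yaw":0}]' 35
python3 -c "
from h import *;p=state()['ee_pos'];print(p,to(0,0,0,10)[3])"; python3 ss.py
```

```text
time_s: 13.25
ee_pos: [418.2, -5.6, 20.9]
ee_rot: [180.0, 0.2, -2.4]
force: [-0.9, 0.3, -0.5]
gripper_width: 44.8
gripper_force: 0.0
time_s: 13.67
ee_pos: [419.7, -5.6, 21.7]
ee_rot: [180.0, 0.0, -2.4]
force: [0.1, -0.1, -0.8]
gripper_width: 27.6
gripper_force: 35.0
[419.66213327  -5.61872667  21.69311006] -0.2168
scene(-3) [476.2  -7.1] 0.8 118.7
scene(-3) [ 492.8 -172.8] -16.6 137.6
scene(-3) [ 475.6 -290.4] 9.6 137.5
top [ 474.2 -290.8] 10.0 134.4 [410.9 196. ]
top [ 492.4 -173.2] -16.2 135.3 [383.  191.3]
```

```bash
python3 -m crank '[{"grip":0.02,"x":0,"y":0,"z":-0.02,"yaw":0},{"grip":0.02,"x":0,"y":0,"z":-0.05,"yaw":-0.05},{"grip":0.02,"x":0.0,"y":0,"z":-0.085,"yaw":-0.11},{"grip":0.02,"x":0.01,"y":0,"z":-0.12,"yaw":-0.17},{"grip":0.02,"x":0.02,"y":0,"z":-0.15,"yaw":-0.217}]' 35
python3 -m crank '[{"grip":0.02,"x":0.035,"y":0,"z":-0.01,"yaw":0},{"grip":0.02,"x":0.07,"y":0,"z":-0.01,"yaw":0},{"grip":0.02,"x":0.10,"y":0,"z":-0.01,"yaw":0},{"grip":0.02,"x":0.13,"y":0.01,"z":-0.01,"yaw":0},{"grip":0.02,"x":0.15,"y":0.01,"z":-0.01,"yaw":0}]' 35
python3 -m crank '[{"grip":0.02,"x":0,"y":0,"z":0,"yaw":0},{"grip":0.02,"x":0,"y":0,"z":0,"yaw":0},{"grip":0.02,"x":0,"y":0,"z":0,"yaw":0},{"grip":0.02,"x":0,"y":0,"z":0,"yaw":0},{"grip":0.02,"x":0,"y":0,"z":0,"yaw":0}]' 35
python3 -c "
from h import *;print(to(602.4,11.1,163.6,10))"
```

```text
time_s: 14.18
ee_pos: [439.4, -6.4, 173.9]
ee_rot: [180.0, -0.1, 10.2]
force: [1.3, -0.8, -1.1]
gripper_width: 27.8
gripper_force: 35.0
time_s: 14.6
ee_pos: [591.8, 9.2, 181.4]
ee_rot: [179.9, -0.1, 10.0]
force: [1.2, 0.6, -0.9]
gripper_width: 27.6
gripper_force: 35.0
time_s: 15.02
ee_pos: [588.1, 9.7, 181.9]
ee_rot: [180.0, 0.0, 10.0]
force: [0.6, 0.3, -1.7]
gripper_width: 27.7
gripper_force: 35.0
[0.0144 0.0012 0.0183 0.0002]
```

```bash
python3 -m crank '[{"grip":0.02,"x":0.007,"y":0.001,"z":0.006,"yaw":0},{"grip":0.02,"x":0.0144,"y":0.001,"z":0.012,"yaw":0},{"grip":0.02,"x":0.0144,"y":0.001,"z":0.018,"yaw":0},{"grip":0.02,"x":0.0144,"y":0.001,"z":0.018,"yaw":0},{"grip":0.02,"x":0.0144,"y":0.001,"z":0.018,"yaw":0}]' 35
cat > eye.py <<'E'
from h import *
import sys
D,dz=float(sys.argv[1]),float(sys.argv[2])
s=state();p=s["ee_pos"];a=np.radians(s["ee_rot"][2]);E=p+[D*np.cos(a),D*np.sin(a),dz]
q=proj("scene",E); g=grab_frame("scene"); u0,v0=(q-25).astype(int)
c=cv2.resize(g[v0:v0+50,u0:u0+50],None,fx=8,fy=8,interpolation=cv2.INTER_LINEAR)
m=((cv2.cvtColor(c,cv2.COLOR_RGB2HSV)[...,1]<70)&(c.max(2)>135)).astype(np.uint8)
cs,hi=cv2.findContours(m,cv2.RETR_CCOMP,cv2.CHAIN_APPROX_NONE)
for k,x in enumerate(cs):
    if hi[0][k][3]>=0 and cv2.contourArea(x)>300:
        M=cv2.moments(x); e=(np.array((M['m10'],M['m01']))/M['m00']+.5)/8-.5+[u0,v0]
        print("hole",e.round(1),"pred",q.round(1),"-> world",plane("scene",*e,E[2]).round(1),"robot",E.round(1),cv2.contourArea(x))
E
python3 eye.py 55.6 -15.7
python3 -c "
from h import *;print(to(602.4,11.1,163.6,10),to(621.9,10.6,120))"
```

```text
time_s: 15.43
ee_pos: [603.0, 11.3, 162.7]
ee_rot: [-180.0, 0.1, 10.0]
force: [-0.0, -0.9, -1.8]
gripper_width: 27.5
gripper_force: 35.0
hole [299.5 253. ] pred [299.2 252.7] -> world [658.6  22.2 147. ] robot [657.7  21.  147. ] 2867.0
[-0.0008  0.0001 -0.0004  0.0003] [0.0183 0.004  0.0432]
```

```bash
python3 -m crank '[{"grip":0.02,"x":0.002,"y":0.0005,"z":0.005,"yaw":0},{"grip":0.02,"x":0.004,"y":0.001,"z":0.010,"yaw":0},{"grip":0.02,"x":0.006,"y":0.0014,"z":0.015,"yaw":0},{"grip":0.02,"x":0.008,"y":0.0018,"z":0.020,"yaw":0},{"grip":0.02,"x":0.008,"y":0.0018,"z":0.020,"yaw":0}]' 35
python3 -m crank '[{"grip":0.02,"x":0.0025,"y":0.0005,"z":0.006,"yaw":0},{"grip":0.02,"x":0.005,"y":0.001,"z":0.012,"yaw":0},{"grip":0.02,"x":0.0075,"y":0.0016,"z":0.018,"yaw":0},{"grip":0.02,"x":0.0105,"y":0.0022,"z":0.0235,"yaw":0},{"grip":0.02,"x":0.0105,"y":0.0022,"z":0.0235,"yaw":0}]' 35
python3 -c "
from h import *;print(to(621.9,10.6,120))"
```

```text
time_s: 15.9
ee_pos: [611.3, 10.9, 142.2]
ee_rot: [-180.0, 0.1, 10.0]
force: [0.2, 0.1, -1.9]
gripper_width: 27.8
gripper_force: 35.0
time_s: 16.32
ee_pos: [622.2, 10.6, 119.0]
ee_rot: [-180.0, 0.1, 10.0]
force: [-1.2, -0.0, 1.2]
gripper_width: 27.8
gripper_force: 35.0
[-0.0003 -0.0001 -0.001 ]
```

```bash
python3 -m crank '[{"grip":0.02,"x":0.0005,"y":0.0001,"z":0.001,"yaw":0},{"grip":0.02,"x":0.0007,"y":0.0002,"z":0.0015,"yaw":0},{"grip":0.045,"x":0.0007,"y":0.0002,"z":0.0015,"yaw":0},{"grip":0.045,"x":0.0007,"y":0.0002,"z":0.0015,"yaw":0},{"grip":0.045,"x":0.0007,"y":0.0002,"z":0.0015,"yaw":0}]' 35
python3 -m crank '[{"grip":0.045,"x":0,"y":0,"z":0,"yaw":0},{"grip":0.045,"x":0,"y":0,"z":-0.01,"yaw":0},{"grip":0.045,"x":0,"y":0,"z":-0.04,"yaw":0},{"grip":0.045,"x":0,"y":0,"z":-0.07,"yaw":0},{"grip":0.045,"x":0,"y":0,"z":-0.08,"yaw":0}]' 35
python3 ss.py
python3 - <<'E'
from h import *
a=np.radians(-16.3);g=np.array([492.3,-173.2])-55*np.array([np.cos(a),np.sin(a)]);print(g,to(*g,180,-16.3))
E
```

```text
time_s: 16.73
ee_pos: [623.6, 10.5, 119.1]
ee_rot: [180.0, -0.1, 10.0]
force: [-0.0, -0.1, 0.4]
gripper_width: 44.1
gripper_force: 0.0
time_s: 17.15
ee_pos: [625.4, 10.5, 204.2]
ee_rot: [179.9, -0.5, 10.0]
force: [0.6, 0.4, 0.1]
gripper_width: 45.1
gripper_force: 0.0
scene(-3) [ 492.8 -172.8] -9.9 56.8
scene(-3) [ 475.6 -290.4] 9.6 137.6
top [ 474.3 -290.8] 9.9 134.5 [410.9 196. ]
top [ 492.3 -173.2] -16.3 135.7 [383.1 191.3]
[ 439.51070894 -157.76333101] [-0.2116  0.1335  0.022   0.4594]
```

```bash
python3 -m crank '[{"grip":0.06,"x":-0.03,"y":0.019,"z":0,"yaw":0.1},{"grip":0.06,"x":-0.06,"y":0.038,"z":0,"yaw":0.2},{"grip":0.06,"x":-0.09,"y":0.057,"z":0.005,"yaw":0.3},{"grip":0.06,"x":-0.12,"y":0.076,"z":0.01,"yaw":0.4},{"grip":0.06,"x":-0.15,"y":0.095,"z":0.01,"yaw":0.459}]' 35
python3 -c "
from h import *;print(to(439.5,-157.8,75,-16.3))"
```

```text
time_s: 17.67
ee_pos: [488.9, -109.5, 186.2]
ee_rot: [180.0, 0.3, -16.5]
force: [-0.1, -1.4, -0.0]
gripper_width: 60.3
gripper_force: 0.0
[-0.0336  0.0603  0.1112 -0.0033]
```

```bash
python3 -m crank '[{"grip":0.06,"x":-0.015,"y":0.025,"z":0.01,"yaw":-0.003},{"grip":0.06,"x":-0.034,"y":0.055,"z":0.03,"yaw":-0.003},{"grip":0.06,"x":-0.034,"y":0.06,"z":0.06,"yaw":-0.003},{"grip":0.06,"x":-0.034,"y":0.06,"z":0.09,"yaw":-0.003},{"grip":0.06,"x":-0.034,"y":0.06,"z":0.11,"yaw":-0.003}]' 35
python3 -m crank '[{"grip":0.06,"x":0,"y":0,"z":0,"yaw":0},{"grip":0.06,"x":0,"y":0,"z":0,"yaw":0},{"grip":0.06,"x":0,"y":0,"z":0,"yaw":0},{"grip":0.06,"x":0,"y":0,"z":0,"yaw":0},{"grip":0.06,"x":0,"y":0,"z":0,"yaw":0}]' 35
python3 ss.py;python3 -c "
from h import *;print(to(439.5,-157.8,22,-16.3))"
```

```text
time_s: 18.08
ee_pos: [439.5, -157.0, 75.6]
ee_rot: [-180.0, 0.3, -16.2]
force: [-0.0, -0.2, 0.6]
gripper_width: 60.1
gripper_force: 0.0
time_s: 18.5
ee_pos: [443.4, -157.3, 79.9]
ee_rot: [180.0, -0.2, -16.1]
force: [-1.0, 0.8, 0.1]
gripper_width: 60.1
gripper_force: 0.0
scene(-3) [ 492.7 -172.8] -15.8 94.4
scene(-3) [ 475.7 -290.3] 9.7 137.7
[-0.0033  0.0015  0.0577  0.0036]
```

```bash
python3 -m crank '[{"grip":0.06,"x":-0.0035,"y":0.0015,"z":0.03,"yaw":0.0036},{"grip":0.06,"x":-0.0035,"y":0.0015,"z":0.057,"yaw":0.0036},{"grip":0.06,"x":-0.0035,"y":0.0015,"z":0.057,"yaw":0.0036},{"grip":0.02,"x":-0.0035,"y":0.0015,"z":0.057,"yaw":0.0036},{"grip":0.02,"x":-0.0035,"y":0.0015,"z":0.057,"yaw":0.0036}]' 35
python3 -m crank '[{"grip":0.02,"x":0,"y":0,"z":0,"yaw":0},{"grip":0.02,"x":0,"y":0,"z":0,"yaw":0},{"grip":0.02,"x":0,"y":0,"z":0,"yaw":0},{"grip":0.02,"x":0,"y":0,"z":0,"yaw":0},{"grip":0.02,"x":0,"y":0,"z":0,"yaw":0}]' 35
python3 - <<'E'
from h import *
s=state();p=s['ee_pos'];a=np.radians(s['ee_rot'][2]);d=np.array([492.3,-173.2])-p[:2]
print(p,s['ee_rot'][2],s['gripper_width'],"D",d@[np.cos(a),np.sin(a)],"lat",d@[-np.sin(a),np.cos(a)],to(0,0,0,10)[3])
E
```

```text
time_s: 19.02
ee_pos: [438.9, -157.7, 22.1]
ee_rot: [180.0, -0.0, -16.3]
force: [0.2, 0.5, -0.2]
gripper_width: 49.6
gripper_force: 0.0
time_s: 19.43
ee_pos: [438.9, -157.8, 22.2]
ee_rot: [180.0, -0.1, -16.3]
force: [-1.1, 0.6, 3.2]
gripper_width: 27.8
gripper_force: 35.0
[ 438.92535364 -157.75302689   22.21826623] -16.322013827463955 27.837614394657226 D 55.56465571820142 lat 0.17574851375988315 -0.4594
```

```bash
python3 -m crank '[{"grip":0.02,"x":0,"y":0,"z":-0.02,"yaw":0},{"grip":0.02,"x":0,"y":0,"z":-0.05,"yaw":-0.12},{"grip":0.02,"x":0.0,"y":0,"z":-0.085,"yaw":-0.23},{"grip":0.02,"x":0.0,"y":0,"z":-0.12,"yaw":-0.35},{"grip":0.02,"x":0.01,"y":0,"z":-0.155,"yaw":-0.459}]' 35
python3 -m crank '[{"grip":0.02,"x":0,"y":0,"z":0,"yaw":0},{"grip":0.02,"x":0,"y":0,"z":0,"yaw":0},{"grip":0.02,"x":0,"y":0,"z":0,"yaw":0},{"grip":0.02,"x":0,"y":0,"z":0,"yaw":0},{"grip":0.02,"x":0,"y":0,"z":0,"yaw":0}]' 35
python3 eye.py 55.6 -16.2
python3 -c "
from h import *;print(to(600.1,-78.9,180,10))"
```

```text
time_s: 19.85
ee_pos: [445.7, -159.6, 177.7]
ee_rot: [-179.9, 0.2, 10.3]
force: [0.1, 0.3, -3.2]
gripper_width: 27.3
gripper_force: 35.0
time_s: 20.27
ee_pos: [446.9, -159.9, 174.8]
ee_rot: [-179.9, 0.2, 10.0]
force: [-0.7, -0.3, -1.4]
gripper_width: 27.5
gripper_force: 35.0
hole [257.6 202.9] pred [257.6 202.6] -> world [ 502.7 -150.   158.6] robot [ 501.6 -150.3  158.6] 2205.5
[ 0.1647 -0.0535 -0.0049 -0.0007]
```

```bash
python3 -m crank '[{"grip":0.02,"x":0.035,"y":-0.011,"z":-0.008,"yaw":0},{"grip":0.02,"x":0.07,"y":-0.022,"z":-0.008,"yaw":0},{"grip":0.02,"x":0.10,"y":-0.033,"z":-0.008,"yaw":0},{"grip":0.02,"x":0.13,"y":-0.043,"z":-0.008,"yaw":0},{"grip":0.02,"x":0.155,"y":-0.0535,"z":-0.006,"yaw":0}]' 35
python3 -m crank '[{"grip":0.02,"x":0.009,"y":0,"z":0,"yaw":0},{"grip":0.02,"x":0.009,"y":0,"z":0.005,"yaw":0},{"grip":0.02,"x":0.009,"y":0,"z":0.010,"yaw":0},{"grip":0.02,"x":0.009,"y":0,"z":0.015,"yaw":0},{"grip":0.02,"x":0.009,"y":0,"z":0.015,"yaw":0}]' 35
python3 -m crank '[{"grip":0.02,"x":0,"y":0,"z":0,"yaw":0},{"grip":0.02,"x":0,"y":0,"z":0,"yaw":0},{"grip":0.02,"x":0,"y":0,"z":0,"yaw":0},{"grip":0.02,"x":0,"y":0,"z":0,"yaw":0},{"grip":0.02,"x":0,"y":0,"z":0,"yaw":0}]' 35
python3 eye.py 55.6 -16.2
python3 -c "
from h import *;print(to(600.1,-78.9,163,10),to(609.7,-79.2,142),to(620.4,-79.4,119))"
```

```text
time_s: 20.73
ee_pos: [593.3, -79.9, 181.8]
ee_rot: [-180.0, 0.0, 10.0]
force: [0.1, 0.2, -1.7]
gripper_width: 27.0
gripper_force: 35.0
time_s: 21.15
ee_pos: [598.2, -79.9, 166.0]
ee_rot: [-179.9, 0.2, 9.9]
force: [-0.1, -0.3, -1.6]
gripper_width: 27.4
gripper_force: 35.0
time_s: 21.57
ee_pos: [600.5, -79.5, 168.1]
ee_rot: [180.0, -0.0, 10.0]
force: [-0.2, -1.1, -2.0]
gripper_width: 27.8
gripper_force: 35.0
hole [269.2 246.5] pred [269.3 246.3] -> world [656.2 -69.7 151.9] robot [655.3 -69.9 151.9] 2785.5
[-0.0003 -0.0006  0.005  -0.0004] [0.0091 0.0014 0.026 ] [0.0196 0.0034 0.049 ]
```

```bash
python3 -m crank '[{"grip":0.02,"x":0,"y":-0.0006,"z":0.005,"yaw":0},{"grip":0.02,"x":0.0025,"y":0.0,"z":0.010,"yaw":0},{"grip":0.02,"x":0.005,"y":0.0005,"z":0.016,"yaw":0},{"grip":0.02,"x":0.007,"y":0.001,"z":0.021,"yaw":0},{"grip":0.02,"x":0.009,"y":0.0014,"z":0.026,"yaw":0}]' 35
python3 -m crank '[{"grip":0.02,"x":0.0025,"y":0.0005,"z":0.006,"yaw":0},{"grip":0.02,"x":0.005,"y":0.001,"z":0.012,"yaw":0},{"grip":0.02,"x":0.0075,"y":0.0015,"z":0.018,"yaw":0},{"grip":0.02,"x":0.0106,"y":0.002,"z":0.023,"yaw":0},{"grip":0.02,"x":0.0106,"y":0.002,"z":0.023,"yaw":0}]' 35
python3 -c "
from h import *;print(to(620.4,-79.4,119))"
```

```text
time_s: 22.03
ee_pos: [609.7, -79.1, 140.7]
ee_rot: [-180.0, 0.0, 10.0]
force: [0.5, -0.3, -2.2]
gripper_width: 27.7
gripper_force: 35.0
time_s: 22.45
ee_pos: [619.7, -79.3, 117.6]
ee_rot: [-180.0, 0.2, 10.0]
force: [-2.8, -0.6, -0.1]
gripper_width: 27.5
gripper_force: 35.0
[ 0.0007  0.0002 -0.0014]
```

Light contact only; I release and rise, then go to the last spanner.

```bash
python3 -m crank '[{"grip":0.02,"x":0.0005,"y":0,"z":0,"yaw":0},{"grip":0.045,"x":0.0007,"y":0,"z":0,"yaw":0},{"grip":0.045,"x":0.0007,"y":0,"z":0,"yaw":0},{"grip":0.045,"x":0.0007,"y":0,"z":0,"yaw":0},{"grip":0.045,"x":0.0007,"y":0,"z":0,"yaw":0}]' 35
python3 -m crank '[{"grip":0.045,"x":0,"y":0,"z":0,"yaw":0},{"grip":0.045,"x":0,"y":0,"z":-0.01,"yaw":0},{"grip":0.045,"x":0,"y":0,"z":-0.04,"yaw":0},{"grip":0.045,"x":0,"y":0,"z":-0.07,"yaw":0},{"grip":0.045,"x":0,"y":0,"z":-0.08,"yaw":0}]' 35
python3 -m crank '[{"grip":0.06,"x":-0.03,"y":0.03,"z":0,"yaw":0},{"grip":0.06,"x":-0.06,"y":0.06,"z":0,"yaw":0},{"grip":0.06,"x":-0.08,"y":0.08,"z":0,"yaw":0},{"grip":0.06,"x":-0.1,"y":0.1,"z":0,"yaw":0},{"grip":0.06,"x":-0.1,"y":0.1,"z":0,"yaw":0}]' 35
python3 ss.py
python3 - <<'E'
from h import *
a=np.radians(9.9);g=np.array([474.3,-290.8])-55*np.array([np.cos(a),np.sin(a)]);print(g,to(*g,80,9.9))
g=grab_frame("scene")
cv2.imwrite('pics/r3.png',cv2.resize(g[200:320,220:370],(750,600),interpolation=2)[:,:,::-1])
E
```

```text
time_s: 22.87
ee_pos: [621.6, -79.2, 119.3]
ee_rot: [180.0, -0.1, 10.0]
force: [0.1, -0.3, -0.3]
gripper_width: 44.6
gripper_force: 0.0
time_s: 23.28
ee_pos: [623.3, -79.4, 204.2]
ee_rot: [179.8, -0.5, 10.0]
force: [1.0, 0.1, 0.8]
gripper_width: 44.7
gripper_force: 0.0
time_s: 23.7
ee_pos: [537.0, -198.5, 199.2]
ee_rot: [179.9, 0.1, 9.8]
force: [0.1, 0.3, 0.5]
gripper_width: 60.0
gripper_force: 0.0
scene(-3) [ 475.6 -290.4] 5.3 147.1
[ 420.11898706 -300.25610052] [-0.1356  0.0826  0.1192 -0.0008]
```

View pics/r3.png

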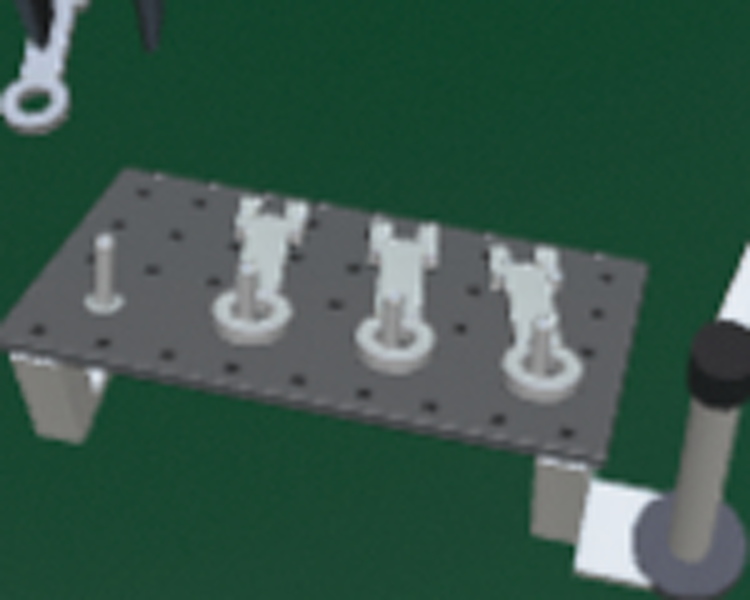

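Scene view: three spanners lie flat on the board at crop (250,312), (395,338), (542,368), with peg 1 free at (103,300). Now the fourth.

```bash
python3 -m crank '[{"grip":0.06,"x":-0.035,"y":0.02,"z":0,"yaw":0},{"grip":0.06,"x":-0.07,"y":0.04,"z":0.02,"yaw":0},{"grip":0.06,"x":-0.10,"y":0.06,"z":0.05,"yaw":0},{"grip":0.06,"x":-0.13,"y":0.08,"z":0.08,"yaw":0},{"grip":0.06,"x":-0.1356,"y":0.0826,"z":0.11,"yaw":0}]' 35
python3 -m crank '[{"grip":0.06,"x":0,"y":0,"z":0,"yaw":0},{"grip":0.06,"x":0,"y":0,"z":0,"yaw":0},{"grip":0.06,"x":0,"y":0,"z":0,"yaw":0},{"grip":0.06,"x":0,"y":0,"z":0,"yaw":0},{"grip":0.06,"x":0,"y":0,"z":0,"yaw":0}]' 35
python3 ss.py
python3 -c "
from h import *;print(to(420.1,-300.3,22,9.9))"
```

```text
time_s: 24.27
ee_pos: [421.3, -301.7, 90.4]
ee_rot: [179.7, -0.2, 10.0]
force: [1.1, 0.1, -0.5]
gripper_width: 60.0
gripper_force: 0.0
time_s: 24.68
ee_pos: [423.0, -299.7, 91.0]
ee_rot: [179.8, -0.2, 10.1]
force: [0.3, 0.8, -0.7]
gripper_width: 59.7
gripper_force: 0.0
scene(-3) [ 475.8 -290.3] 11.7 137.7
[-0.0022  0.0003  0.0685  0.0029]
```

```bash
python3 -m crank '[{"grip":0.06,"x":-0.003,"y":0.0003,"z":0.035,"yaw":0.003},{"grip":0.06,"x":-0.003,"y":0.0003,"z":0.06,"yaw":0.003},{"grip":0.06,"x":-0.003,"y":0.0003,"z":0.068,"yaw":0.003},{"grip":0.02,"x":-0.003,"y":0.0003,"z":0.068,"yaw":0.003},{"grip":0.02,"x":-0.003,"y":0.0003,"z":0.068,"yaw":0.003}]' 35
python3 -m crank '[{"grip":0.02,"x":0,"y":0,"z":0,"yaw":0},{"grip":0.02,"x":0,"y":0,"z":0,"yaw":0},{"grip":0.02,"x":0,"y":0,"z":0,"yaw":0},{"grip":0.02,"x":0,"y":0,"z":0,"yaw":0},{"grip":0.02,"x":0,"y":0,"z":0,"yaw":0}]' 35
python3 - <<'E'
from h import *
s=state();p=s['ee_pos'];a=np.radians(s['ee_rot'][2]);d=np.array([474.3,-290.8])-p[:2]
print(p,s['ee_rot'][2],s['gripper_width'],"D",d@[np.cos(a),np.sin(a)],"lat",d@[-np.sin(a),np.cos(a)],to(0,0,0,10)[3])
E
```

```text
time_s: 25.2
ee_pos: [418.6, -300.7, 21.8]
ee_rot: [180.0, -0.0, 9.8]
force: [-0.1, 0.7, 0.2]
gripper_width: 49.7
gripper_force: 0.0
time_s: 25.62
ee_pos: [418.5, -300.9, 21.9]
ee_rot: [179.9, -0.1, 9.8]
force: [0.4, 0.3, 4.6]
gripper_width: 27.8
gripper_force: 35.0
[ 418.45388463 -300.87151945   21.93331601] 9.804099792994558 27.805223681473016 D 56.745501300092684 lat 0.4149550709806024 -0.0034
```

```bash
python3 -m crank '[{"grip":0.02,"x":0,"y":0,"z":-0.02,"yaw":0},{"grip":0.02,"x":0,"y":0,"z":-0.05,"yaw":0},{"grip":0.02,"x":0.0,"y":0,"z":-0.085,"yaw":0},{"grip":0.02,"x":0.0,"y":0,"z":-0.12,"yaw":0},{"grip":0.02,"x":0.01,"y":0,"z":-0.16,"yaw":0}]' 35
python3 -m crank '[{"grip":0.02,"x":0.03,"y":-0.015,"z":0,"yaw":0},{"grip":0.02,"x":0.06,"y":-0.03,"z":0,"yaw":0},{"grip":0.02,"x":0.09,"y":-0.045,"z":0,"yaw":0},{"grip":0.02,"x":0.12,"y":-0.06,"z":0,"yaw":0},{"grip":0.02,"x":0.14,"y":-0.07,"z":0,"yaw":0}]' 35
python3 eye.py 56.7 -15.9
python3 -c "
from h import *;print(to(596.6,-168.9,168,9.8))"
```

```text
time_s: 26.03
ee_pos: [425.3, -297.9, 181.6]
ee_rot: [-179.8, 0.2, 9.8]
force: [0.2, 0.0, -0.8]
gripper_width: 27.9
gripper_force: 35.0
time_s: 26.45
ee_pos: [555.6, -204.0, 180.9]
ee_rot: [-180.0, -0.0, 9.9]
force: [0.8, -0.8, -1.2]
gripper_width: 28.1
gripper_force: 35.0
hole [233.  226.2] pred [233.1 225.8] -> world [ 613. -194.  165.] robot [ 611.4 -194.3  165. ] 2614.5
[ 0.0433 -0.0262  0.0127  0.0029]
```

```bash
python3 -m crank '[{"grip":0.02,"x":0.02,"y":-0.012,"z":0,"yaw":0},{"grip":0.02,"x":0.04,"y":-0.024,"z":0.004,"yaw":0},{"grip":0.02,"x":0.0433,"y":-0.0262,"z":0.008,"yaw":0},{"grip":0.02,"x":0.0433,"y":-0.0262,"z":0.01,"yaw":0},{"grip":0.02,"x":0.0433,"y":-0.0262,"z":0.012,"yaw":0}]' 35
python3 -m crank '[{"grip":0.02,"x":0,"y":0,"z":0,"yaw":0},{"grip":0.02,"x":0,"y":0,"z":0,"yaw":0},{"grip":0.02,"x":0,"y":0,"z":0,"yaw":0},{"grip":0.02,"x":0,"y":0,"z":0,"yaw":0},{"grip":0.02,"x":0,"y":0,"z":0,"yaw":0}]' 35
python3 eye.py 56.7 -15.9
python3 -c "
from h import *;print(to(596.6,-168.9,163,9.8),to(606.3,-169.2,142),to(616.9,-169.4,118.5))"
```

```text
time_s: 26.92
ee_pos: [591.0, -172.9, 168.4]
ee_rot: [-180.0, 0.1, 9.8]
force: [-0.8, 0.3, -1.9]
gripper_width: 27.7
gripper_force: 35.0
time_s: 27.33
ee_pos: [591.8, -173.2, 169.6]
ee_rot: [180.0, -0.0, 9.8]
force: [0.4, -0.4, -2.7]
gripper_width: 27.5
gripper_force: 35.0
hole [239.4 239.3] pred [239.5 239.1] -> world [ 648.8 -163.7  153.7] robot [ 647.7 -163.6  153.7] 2631.5
[ 0.0053 -0.0034  0.0065 -0.0003] [ 0.0148 -0.0014  0.0275] [0.0252 0.0006 0.051 ]
```

```bash
python3 -m crank '[{"grip":0.02,"x":0.0053,"y":-0.0034,"z":0,"yaw":0},{"grip":0.02,"x":0.0053,"y":-0.0034,"z":0.006,"yaw":0},{"grip":0.02,"x":0.009,"y":-0.0028,"z":0.014,"yaw":0},{"grip":0.02,"x":0.012,"y":-0.002,"z":0.021,"yaw":0},{"grip":0.02,"x":0.0148,"y":-0.0014,"z":0.0275,"yaw":0}]' 35
python3 -m crank '[{"grip":0.02,"x":0.0025,"y":0.0005,"z":0.006,"yaw":0},{"grip":0.02,"x":0.005,"y":0.001,"z":0.012,"yaw":0},{"grip":0.02,"x":0.0075,"y":0.0015,"z":0.018,"yaw":0},{"grip":0.02,"x":0.0104,"y":0.002,"z":0.0235,"yaw":0},{"grip":0.02,"x":0.0104,"y":0.002,"z":0.0235,"yaw":0}]' 35
python3 -c "
from h import *;print(to(616.9,-169.4,118.5))"
```

```text
time_s: 27.8
ee_pos: [606.4, -168.7, 140.3]
ee_rot: [-180.0, 0.1, 9.8]
force: [-0.1, 0.8, -0.8]
gripper_width: 26.9
gripper_force: 35.0
time_s: 28.22
ee_pos: [616.2, -169.1, 117.1]
ee_rot: [-180.0, 0.2, 9.8]
force: [-1.5, 0.7, -0.6]
gripper_width: 27.7
gripper_force: 35.0
[ 0.0006  0.0004 -0.0014]
```

```bash
python3 -m crank '[{"grip":0.02,"x":0.0005,"y":0,"z":0,"yaw":0},{"grip":0.045,"x":0.0007,"y":0,"z":0,"yaw":0},{"grip":0.045,"x":0.0007,"y":0,"z":0,"yaw":0},{"grip":0.045,"x":0.0007,"y":0,"z":0,"yaw":0},{"grip":0.045,"x":0.0007,"y":0,"z":0,"yaw":0}]' 35
python3 -m crank '[{"grip":0.045,"x":0,"y":0,"z":0,"yaw":0},{"grip":0.045,"x":0,"y":0,"z":-0.01,"yaw":0},{"grip":0.045,"x":0,"y":0,"z":-0.04,"yaw":0},{"grip":0.045,"x":0,"y":0,"z":-0.07,"yaw":0},{"grip":0.045,"x":0,"y":0,"z":-0.08,"yaw":0}]' 35
python3 -m crank '[{"grip":0.06,"x":-0.03,"y":0.0,"z":-0.03,"yaw":0},{"grip":0.06,"x":-0.07,"y":0.0,"z":-0.03,"yaw":0},{"grip":0.06,"x":-0.11,"y":0.0,"z":-0.03,"yaw":0},{"grip":0.06,"x":-0.15,"y":0.0,"z":-0.03,"yaw":0},{"grip":0.06,"x":-0.18,"y":0.0,"z":-0.03,"yaw":0}]' 35
python3 - <<'E'
from h import *
f=grab_frame("top");g=grab_frame("scene");np.save('t2.npy',f)
a=cv2.resize(g[205:315,210:360],(750,550),interpolation=2)
b=cv2.resize(f[142:182,405:445],(300,300),interpolation=2)
cv2.imwrite('pics/r4.png',np.hstack([a[:,:500],np.vstack([b,np.zeros((250,300,3),np.uint8)])])[:,:,::-1])
c=cv2.resize(g[195:315,160:260],None,fx=4,fy=4)
E
```

```text
time_s: 28.63
ee_pos: [618.0, -169.0, 118.7]
ee_rot: [180.0, -0.1, 9.8]
force: [0.3, -0.6, 0.8]
gripper_width: 44.8
gripper_force: 0.0
time_s: 29.05
ee_pos: [619.8, -169.6, 203.8]
ee_rot: [179.8, -0.4, 9.8]
force: [0.4, 0.2, 0.4]
gripper_width: 44.9
gripper_force: 0.0
time_s: 29.47
ee_pos: [437.2, -199.5, 228.5]
ee_rot: [180.0, 0.1, 9.8]
force: [-1.6, 0.6, 0.5]
gripper_width: 59.7
gripper_force: 0.0
```

View pics/r4.png

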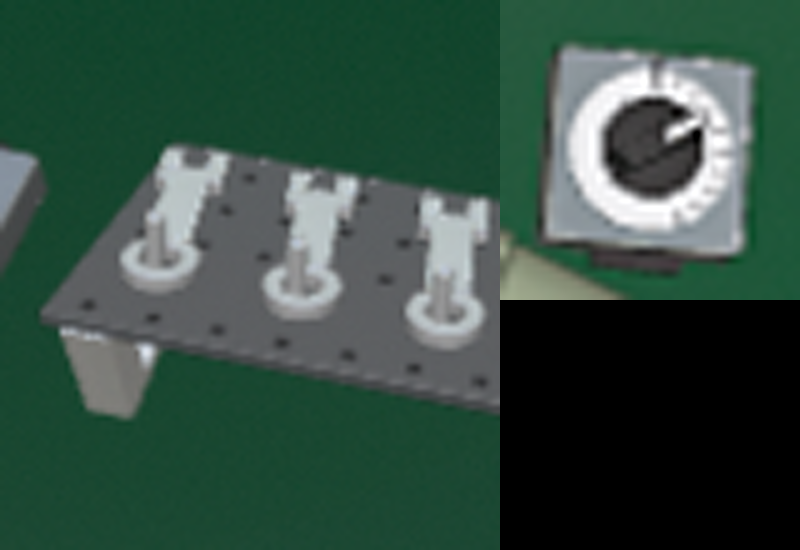

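Scene view: all four spanners hang flat on the board (the left three at crop (160,262), (302,290), (445,318)). The top crop shows the dimmer pointer at about 2 o'clock (crop (685,128)) and its zero tick at the top (656,75).

Run:
```python
from h import *
f=np.load('t2.npy')
B=lambda u,v:np.array((405+(u-500+.5)/7.5-.5,142+(v+.5)/7.5-.5))
# knob: dark disc centre
s=8;c=cv2.resize(f[142:182,405:445],None,fx=s,fy=s,interpolation=cv2.INTER_CUBIC)
hsv=cv2.cvtColor(c,cv2.COLOR_RGB2HSV)
m=((c.max(2)>225)).astype(np.uint8)
cs,_=cv2.findContours(m,cv2.RETR_EXTERNAL,cv2.CHAIN_APPROX_NONE);k=max(cs,key=cv2.contourArea)
(cx,cy),ax,an=cv2.fitEllipse(cv2.convexHull(k));o=(np.array([cx,cy])+.5)/s-.5+[405,142];print("scale",o,ax,plane("top",*o,41))
C=plane("top",*o,41)[:2]
p1,p2=plane("top",*B(668,137),77),plane("top",*B(702,119),77);d=p2-p1;print("line",p1,p2,np.degrees(np.arctan2(d[1],d[0])), "from C",np.degrees(np.arctan2(*(p2[:2]-C)[::-1])))
q=[plane("top",*B(*x),40)[:2] for x in((560,48),(752,66),(742,252),(546,243))]
for a,b in((3,0),(2,1)): d=q[b]-q[a];print("edge x",np.linalg.norm(d),np.degrees(np.arctan2(d[1],d[0])))
for a,b in((1,0),(2,3)): d=q[b]-q[a];print("edge y",np.linalg.norm(d),np.degrees(np.arctan2(d[1],d[0]))-90)
print("box c",sum(q)/4); t=plane("top",*B(656,75),40)[:2]-C;print("tick",np.degrees(np.arctan2(t[1],t[0])))
print(to(*C,150,-60+90))
```

```text
scale [424.66023445 161.45592499] (164.85301208496094, 168.9439239501953) [ 617.30724652 -343.39743953   41.        ]
line [ 617.93975119 -345.56474167   77.        ] [ 628.27713928 -364.34514074   77.        ] -61.17007656629606 from C -62.35984705476884
edge x 110.73426145349887 -4.195249395447764
edge x 105.5077232683631 -3.4900122140243823
edge y 108.09884178997814 -4.430637674239335
edge y 109.50139600732271 -1.687893202848329
box c [ 615.87772673 -343.21935448]
tick -4.589738988142533
[ 0.1546  0.1722  0.0788 -0.3549]
```

```bash
python3 -m crank '[{"grip":0.06,"x":0.025,"y":0.028,"z":0,"yaw":0.12},{"grip":0.06,"x":0.05,"y":0.056,"z":0,"yaw":0.24},{"grip":0.06,"x":0.075,"y":0.084,"z":0.0,"yaw":0.36},{"grip":0.06,"x":0.10,"y":0.112,"z":0.0,"yaw":0.48},{"grip":0.06,"x":0.125,"y":0.14,"z":0.03,"yaw":0.6}]' 20
python3 -m crank '[{"grip":0.06,"x":0,"y":0,"z":0,"yaw":0.12},{"grip":0.06,"x":0,"y":0,"z":0,"yaw":0.24},{"grip":0.06,"x":0,"y":0,"z":0.01,"yaw":0.36},{"grip":0.06,"x":0,"y":0,"z":0.02,"yaw":0.48},{"grip":0.06,"x":0,"y":0,"z":0.03,"yaw":0.6}]' 20
python3 -c "
from h import *;print(state()['qpos'][5],to(618,-343.2,120,-61.5))"
```

```text
time_s: 29.98
ee_pos: [588.7, -316.1, 207.2]
ee_rot: [180.0, -0.7, -24.9]
force: [1.0, -0.3, 1.2]
gripper_width: 60.0
gripper_force: 0.0
time_s: 30.4
ee_pos: [584.6, -313.2, 171.7]
ee_rot: [-180.0, -0.0, -59.3]
force: [0.4, -0.2, -0.7]
gripper_width: 60.0
gripper_force: 0.0
120.08533891593252 [ 0.0429 -0.0134  0.0517  0.0389]
```

```bash
python3 -m crank '[{"grip":0.06,"x":0.03,"y":-0.01,"z":0.01,"yaw":0.039},{"grip":0.06,"x":0.0429,"y":-0.0134,"z":0.03,"yaw":0.039},{"grip":0.06,"x":0.0429,"y":-0.0134,"z":0.05,"yaw":0.039},{"grip":0.06,"x":0.0429,"y":-0.0134,"z":0.05,"yaw":0.039},{"grip":0.06,"x":0.0429,"y":-0.0134,"z":0.05,"yaw":0.039}]' 20
python3 -m crank '[{"grip":0.06,"x":0,"y":0,"z":0,"yaw":0},{"grip":0.06,"x":0,"y":0,"z":0,"yaw":0},{"grip":0.06,"x":0,"y":0,"z":0,"yaw":0},{"grip":0.06,"x":0,"y":0,"z":0,"yaw":0},{"grip":0.06,"x":0,"y":0,"z":0,"yaw":0}]' 20
python3 -c "
from h import *;print(to(618,-343.2,80,-61.5))"
```

```text
time_s: 30.82
ee_pos: [617.0, -342.5, 120.8]
ee_rot: [179.9, 0.1, -61.2]
force: [0.5, -0.2, 0.4]
gripper_width: 59.9
gripper_force: 0.0
time_s: 31.23
ee_pos: [617.2, -343.1, 123.3]
ee_rot: [-180.0, -0.1, -61.2]
force: [-0.8, -0.3, 0.7]
gripper_width: 60.1
gripper_force: 0.0
[ 0.0005 -0.0006  0.0433  0.0056]
```

```bash
python3 -m crank '[{"grip":0.06,"x":0.0005,"y":-0.0006,"z":0.015,"yaw":0.0056},{"grip":0.06,"x":0.0005,"y":-0.0006,"z":0.03,"yaw":0.0056},{"grip":0.06,"x":0.0005,"y":-0.0006,"z":0.043,"yaw":0.0056},{"grip":0.03,"x":0.0005,"y":-0.0006,"z":0.043,"yaw":0.0056},{"grip":0.005,"x":0.0005,"y":-0.0006,"z":0.043,"yaw":0.0056}]' 15
python3 -m crank '[{"grip":0.005,"x":0,"y":0,"z":0,"yaw":0},{"grip":0.005,"x":0,"y":0,"z":0,"yaw":0},{"grip":0.005,"x":0,"y":0,"z":0,"yaw":0},{"grip":0.005,"x":0,"y":0,"z":0,"yaw":0},{"grip":0.005,"x":0,"y":0,"z":0,"yaw":0}]' 15
python3 -m crank '[{"grip":0.005,"x":0,"y":0,"z":0,"yaw":0},{"grip":0.005,"x":0,"y":0,"z":0,"yaw":0},{"grip":0.005,"x":0,"y":0,"z":0,"yaw":0},{"grip":0.005,"x":0,"y":0,"z":0,"yaw":0},{"grip":0.005,"x":0,"y":0,"z":0,"yaw":0}]' 15
python3 -c "
from h import *;s=state();print(s['torque'],to(0,0,80,-3.7))"
```

```text
time_s: 31.65
ee_pos: [617.5, -343.0, 79.0]
ee_rot: [180.0, 0.1, -61.5]
force: [-0.3, -0.5, 0.4]
gripper_width: 49.4
gripper_force: 0.0
time_s: 32.07
ee_pos: [618.0, -343.3, 79.8]
ee_rot: [-180.0, -0.1, -61.5]
force: [0.8, 0.5, -0.0]
gripper_width: 16.5
gripper_force: 0.0
time_s: 32.48
ee_pos: [618.5, -343.0, 79.8]
ee_rot: [-179.9, -0.0, -61.5]
force: [2.4, 2.5, 2.0]
gripper_width: 13.9
gripper_force: 15.0
[ 0.5680313  -0.42752275 -0.05571323] [-5.9650e-01  3.7990e-01 -2.0000e-04 -1.0089e+00]
```

Gripped at 13.9 mm, as the bar should be. I turn −1.01 rad.

```bash
python3 -m crank '[{"grip":0.005,"x":0,"y":0,"z":0,"yaw":-0.1},{"grip":0.005,"x":0,"y":0,"z":0,"yaw":-0.2},{"grip":0.005,"x":0,"y":0,"z":0,"yaw":-0.3},{"grip":0.005,"x":0,"y":0,"z":0,"yaw":-0.4},{"grip":0.005,"x":0,"y":0,"z":0,"yaw":-0.5}]' 25
python3 -m crank '[{"grip":0.005,"x":0,"y":0,"z":0,"yaw":-0.1},{"grip":0.005,"x":0,"y":0,"z":0,"yaw":-0.2},{"grip":0.005,"x":0,"y":0,"z":0,"yaw":-0.3},{"grip":0.005,"x":0,"y":0,"z":0,"yaw":-0.4},{"grip":0.005,"x":0,"y":0,"z":0,"yaw":-0.509}]' 25
python3 -m crank '[{"grip":0.005,"x":0,"y":0,"z":0,"yaw":0},{"grip":0.05,"x":0,"y":0,"z":0,"yaw":0},{"grip":0.05,"x":0,"y":0,"z":0,"yaw":0},{"grip":0.05,"x":0,"y":0,"z":0,"yaw":0},{"grip":0.05,"x":0,"y":0,"z":0,"yaw":0}]' 15
python3 -m crank '[{"grip":0.05,"x":0,"y":0,"z":-0.03,"yaw":0},{"grip":0.05,"x":0,"y":0,"z":-0.06,"yaw":0},{"grip":0.05,"x":0,"y":0,"z":-0.1,"yaw":0},{"grip":0.05,"x":0,"y":0,"z":-0.14,"yaw":0},{"grip":0.05,"x":0,"y":0,"z":-0.18,"yaw":0}]' 15
python3 -c "
from h import *;print(to(440,-60,260,14.5))"
```

```text
time_s: 32.9
ee_pos: [617.7, -343.7, 79.8]
ee_rot: [179.9, -0.0, -32.6]
force: [0.4, 0.8, 2.4]
gripper_width: 13.7
gripper_force: 25.0
time_s: 33.32
ee_pos: [617.4, -344.7, 79.8]
ee_rot: [179.8, -0.0, -3.4]
force: [0.6, -2.5, 3.3]
gripper_width: 13.9
gripper_force: 25.0
time_s: 33.73
ee_pos: [617.4, -342.8, 78.6]
ee_rot: [-180.0, 0.1, -3.7]
force: [0.5, -0.4, 0.0]
gripper_width: 37.3
gripper_force: 0.0
time_s: 34.15
ee_pos: [617.3, -342.7, 260.6]
ee_rot: [-180.0, 0.1, -3.7]
force: [1.1, -0.1, 0.7]
gripper_width: 49.8
gripper_force: 0.0
[-0.1953 -0.2706  0.0006 -0.3181]
```

```bash
python3 -m crank '[{"grip":0.09,"x":-0.024,"y":-0.032,"z":-0.01,"yaw":-0.1},{"grip":0.09,"x":-0.048,"y":-0.064,"z":-0.02,"yaw":-0.2},{"grip":0.09,"x":-0.072,"y":-0.096,"z":-0.03,"yaw":-0.3},{"grip":0.09,"x":-0.096,"y":-0.128,"z":-0.04,"yaw":-0.318},{"grip":0.09,"x":-0.115,"y":-0.155,"z":-0.05,"yaw":-0.318}]' 15
python3 -m crank '[{"grip":0.09,"x":-0.02,"y":-0.03,"z":-0.01,"yaw":0},{"grip":0.09,"x":-0.04,"y":-0.07,"z":-0.02,"yaw":0},{"grip":0.09,"x":-0.04,"y":-0.105,"z":-0.02,"yaw":0},{"grip":0.09,"x":-0.04,"y":-0.13,"z":-0.02,"yaw":0},{"grip":0.09,"x":-0.04,"y":-0.13,"z":-0.02,"yaw":0}]' 15
python3 - <<'E'
from h import *
print(state()["ee_pos"],state()["ee_rot"][2])
f=grab_frame("top");np.save("t3.npy",f)
b=cv2.resize(f[142:182,405:445],(400,400),interpolation=2)
c=cv2.resize(f[100:200,255:355],(400,400),interpolation=2)
cv2.imwrite('pics/d.png',np.hstack([b,c])[:,:,::-1])
E
```

```text
time_s: 34.57
ee_pos: [510.8, -179.0, 309.5]
ee_rot: [-179.9, 0.1, 14.5]
force: [0.5, 1.2, 1.4]
gripper_width: 80.7
gripper_force: 0.0
time_s: 34.98
ee_pos: [439.6, -61.7, 329.9]
ee_rot: [-179.9, -0.1, 14.7]
force: [0.2, 0.3, -0.5]
gripper_width: 90.1
gripper_force: 0.0
[439.64556435 -61.71099511 329.9197174 ] 14.720827760645353
```

View pics/d.png

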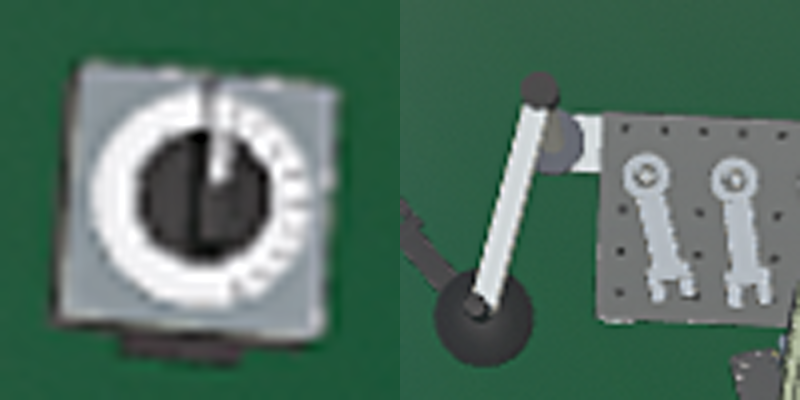

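Top view: the pointer line (crop (218,150)) lines up with the zero tick at (209,90). The lamp post is at crop (480,306). Now I fetch the lamp.

Run:
```python
from h import *
P=plane("top",255+80.5/4-.5,100+306.5/4-.5,273);H=plane("top",255+140/4-.4,100+90/4-.4,227);print("post",P,"hinge",H,np.hypot(*(P-H)[:2]))
d=P-H;print(np.arctan2(-d[0],-d[1]));print(to(P[0],P[1],330,40))
f=np.load('t3.npy');s=8;c=cv2.resize(f[142:182,405:445],None,fx=s,fy=s,interpolation=cv2.INTER_CUBIC)
w=np.argwhere(c[96:146,160:190].min(2)>140);l=[(y,w[w[:,0]==y,1].mean()) for y in np.unique(w[:,0])];k=np.polyfit(*zip(*l),1)[0];print("line tilt deg",np.degrees(np.arctan(-k)),len(l))
```

```text
post [512.37462064 259.79449479 273.        ] hinge [728.48851915 212.46913603 227.        ] 221.23495815391712
1.7863767680692708
[ 1.514e-01 -2.946e-01 -3.000e-04 -4.417e-01]
line tilt deg 4.395077377678604 50
```

```bash
python3 -m crank '[{"grip":0.09,"x":0.015,"y":-0.03,"z":0,"yaw":-0.1},{"grip":0.09,"x":0.03,"y":-0.06,"z":0,"yaw":-0.2},{"grip":0.09,"x":0.045,"y":-0.09,"z":0,"yaw":-0.3},{"grip":0.09,"x":0.06,"y":-0.12,"z":0,"yaw":-0.4},{"grip":0.09,"x":0.076,"y":-0.148,"z":-0.005,"yaw":-0.442}]' 20
python3 -c "
from h import *;print(to(512.5,259.8,330,40))"
```

```text
time_s: 35.45
ee_pos: [478.3, 97.7, 333.1]
ee_rot: [-180.0, 0.1, 40.0]
force: [0.5, -1.3, -0.3]
gripper_width: 89.7
gripper_force: 0.0
[ 1.304e-01 -1.021e-01  3.100e-03  1.000e-04]
```

```bash
python3 -m crank '[{"grip":0.09,"x":0.03,"y":-0.024,"z":0,"yaw":0},{"grip":0.09,"x":0.06,"y":-0.048,"z":0,"yaw":0},{"grip":0.09,"x":0.09,"y":-0.072,"z":0,"yaw":0},{"grip":0.09,"x":0.12,"y":-0.094,"z":0.003,"yaw":0},{"grip":0.09,"x":0.1304,"y":-0.1021,"z":0.003,"yaw":0}]' 20
python3 -m crank '[{"grip":0.09,"x":0,"y":0,"z":0,"yaw":0},{"grip":0.09,"x":0,"y":0,"z":0,"yaw":0},{"grip":0.09,"x":0,"y":0,"z":0,"yaw":0},{"grip":0.09,"x":0,"y":0,"z":0,"yaw":0},{"grip":0.09,"x":0,"y":0,"z":0,"yaw":0}]' 20
python3 -c "
from h import *;print(to(512.5,259.8,256,40))"
```

```text
time_s: 35.87
ee_pos: [514.2, 262.7, 329.2]
ee_rot: [-179.9, 0.0, 40.0]
force: [-0.9, -0.3, -0.3]
gripper_width: 89.9
gripper_force: 0.0
time_s: 36.28
ee_pos: [512.8, 257.5, 331.6]
ee_rot: [180.0, -0.0, 39.7]
force: [-0.3, -0.1, 0.7]
gripper_width: 90.1
gripper_force: 0.0
[ 0.0012 -0.0019  0.0756 -0.0045]
```

```bash
python3 -m crank '[{"grip":0.09,"x":0.001,"y":-0.002,"z":0.03,"yaw":0},{"grip":0.09,"x":0.001,"y":-0.002,"z":0.055,"yaw":0},{"grip":0.09,"x":0.001,"y":-0.002,"z":0.075,"yaw":0},{"grip":0.05,"x":0.001,"y":-0.002,"z":0.075,"yaw":0},{"grip":0.016,"x":0.001,"y":-0.002,"z":0.075,"yaw":0}]' 25
python3 -m crank '[{"grip":0.016,"x":0,"y":0,"z":0,"yaw":0},{"grip":0.016,"x":0,"y":0,"z":0,"yaw":0},{"grip":0.016,"x":0,"y":0,"z":0,"yaw":0},{"grip":0.016,"x":0,"y":0,"z":0,"yaw":0},{"grip":0.016,"x":0,"y":0,"z":0,"yaw":0}]' 25
python3 -m crank '[{"grip":0.016,"x":0,"y":0,"z":0,"yaw":0},{"grip":0.016,"x":0,"y":0,"z":0,"yaw":0},{"grip":0.016,"x":0,"y":0,"z":0,"yaw":0},{"grip":0.016,"x":0,"y":0,"z":0,"yaw":0},{"grip":0.016,"x":0,"y":0,"z":0,"yaw":0}]' 25
python3 - <<'E'
from h import *
p=state()["ee_pos"];h=np.array([729,212.5]);d=p[:2]-h;r=np.hypot(*d);f0=np.arctan2(-d[0],-d[1]);print(p,r,f0)
N=25;L=[]
for k in range(N+1):
    f=f0+(.216-f0)*k/N; L.append(to(*(h+r*np.array([-np.sin(f),-np.cos(f)]))))
L=np.array(L)
for k in range(1,N+1): print(k,(L[k]-L[(k-1)//5*5]).round(4))
E
```

```text
time_s: 36.7
ee_pos: [512.0, 260.3, 256.1]
ee_rot: [-180.0, 0.1, 39.8]
force: [-0.6, 0.5, 0.2]
gripper_width: 79.5
gripper_force: 0.0
time_s: 37.12
ee_pos: [512.5, 261.3, 256.9]
ee_rot: [180.0, -0.1, 39.9]
force: [-0.3, 0.2, 0.0]
gripper_width: 46.2
gripper_force: 0.0
time_s: 37.53
ee_pos: [513.0, 260.9, 256.2]
ee_rot: [179.9, -0.0, 39.9]
force: [2.8, -0.8, -0.7]
gripper_width: 21.3
gripper_force: 25.0
[512.99537386 260.86900662 256.16818877] 221.35392319605327 1.7910880859950058
1 [-0.0108  0.0088]
2 [-0.021   0.0183]
3 [-0.0306  0.0285]
4 [-0.0395  0.0392]
5 [-0.0478  0.0504]
6 [-0.0075  0.0118]
7 [-0.0142  0.0239]
8 [-0.0202  0.0365]
9 [-0.0254  0.0495]
10 [-0.0298  0.0627]
11 [-0.0035  0.0135]
12 [-0.0061  0.0272]
13 [-0.0079  0.041 ]
14 [-0.0088  0.055 ]
15 [-0.0089  0.0689]
16 [0.0009 0.0139]
17 [0.0026 0.0278]
18 [0.0052 0.0415]
19 [0.0086 0.055 ]
20 [0.0129 0.0682]
21 [0.0051 0.013 ]
22 [0.0111 0.0256]
23 [0.0178 0.0379]
24 [0.0252 0.0496]
25 [0.0334 0.0609]
```

```bash
python3 -m crank '[{"grip":0.016,"x":-0.0108,"y":0.0088,"z":0,"yaw":0},{"grip":0.016,"x":-0.021,"y":0.0183,"z":0,"yaw":0},{"grip":0.016,"x":-0.0306,"y":0.0285,"z":0,"yaw":0},{"grip":0.016,"x":-0.0395,"y":0.0392,"z":0,"yaw":0},{"grip":0.016,"x":-0.0478,"y":0.0504,"z":0,"yaw":0}]' 25
python3 -m crank '[{"grip":0.016,"x":-0.0075,"y":0.0118,"z":0,"yaw":0},{"grip":0.016,"x":-0.0142,"y":0.0239,"z":0,"yaw":0},{"grip":0.016,"x":-0.0202,"y":0.0365,"z":0,"yaw":0},{"grip":0.016,"x":-0.0254,"y":0.0495,"z":0,"yaw":0},{"grip":0.016,"x":-0.0298,"y":0.0627,"z":0,"yaw":0}]' 25
python3 -m crank '[{"grip":0.016,"x":-0.0035,"y":0.0135,"z":0,"yaw":0},{"grip":0.016,"x":-0.0061,"y":0.0272,"z":0,"yaw":0},{"grip":0.016,"x":-0.0079,"y":0.041,"z":0,"yaw":0},{"grip":0.016,"x":-0.0088,"y":0.055,"z":0,"yaw":0},{"grip":0.016,"x":-0.0089,"y":0.0689,"z":0,"yaw":0}]' 25
python3 -c "
from h import *
d=state()['ee_pos'][:2]-[729,212.5];print(np.hypot(*d),np.arctan2(-d[0],-d[1]))"
```

```text
time_s: 37.95
ee_pos: [505.1, 191.1, 256.1]
ee_rot: [-179.7, 0.2, 39.9]
force: [-6.8, 4.1, 1.5]
gripper_width: 21.5
gripper_force: 25.0
time_s: 38.37
ee_pos: [520.3, 122.6, 256.1]
ee_rot: [-179.7, 0.5, 39.9]
force: [-8.8, 1.7, 5.3]
gripper_width: 21.5
gripper_force: 25.0
time_s: 38.78
ee_pos: [559.1, 63.7, 256.2]
ee_rot: [-179.8, 0.4, 39.8]
force: [-7.3, 0.1, 3.6]
gripper_width: 21.4
gripper_force: 25.0
225.84558764913106 0.8515499195950963
```

```bash
python3 -m crank '[{"grip":0.016,"x":0.0009,"y":0.0139,"z":0,"yaw":0},{"grip":0.016,"x":0.0026,"y":0.0278,"z":0,"yaw":0},{"grip":0.016,"x":0.0052,"y":0.0415,"z":0,"yaw":0},{"grip":0.016,"x":0.0086,"y":0.055,"z":0,"yaw":0},{"grip":0.016,"x":0.0129,"y":0.0682,"z":0,"yaw":0}]' 25
python3 -m crank '[{"grip":0.016,"x":0.0051,"y":0.013,"z":0,"yaw":0},{"grip":0.016,"x":0.0111,"y":0.0256,"z":0,"yaw":0},{"grip":0.016,"x":0.0178,"y":0.0379,"z":0,"yaw":0},{"grip":0.016,"x":0.0252,"y":0.0496,"z":0,"yaw":0},{"grip":0.016,"x":0.0334,"y":0.0609,"z":0,"yaw":0}]' 25
python3 -m crank '[{"grip":0.016,"x":0,"y":0,"z":0,"yaw":0},{"grip":0.06,"x":0,"y":0,"z":0,"yaw":0},{"grip":0.06,"x":0,"y":0,"z":0,"yaw":0},{"grip":0.06,"x":0,"y":0,"z":0,"yaw":0},{"grip":0.06,"x":0,"y":0,"z":0,"yaw":0}]' 25
python3 -c "
from h import *
d=state()['ee_pos'][:2]-[729,212.5];print(np.hypot(*d),np.arctan2(-d[0],-d[1]))"
python3 -m crank '[{"grip":0.06,"x":0,"y":0,"z":-0.03,"yaw":0},{"grip":0.06,"x":0,"y":0,"z":-0.07,"yaw":0},{"grip":0.06,"x":0,"y":0,"z":-0.09,"yaw":0},{"grip":0.06,"x":-0.03,"y":0,"z":-0.1,"yaw":0},{"grip":0.06,"x":-0.07,"y":0,"z":-0.1,"yaw":0}]' 25
python3 -m crank '[{"grip":0.06,"x":-0.04,"y":0.0,"z":0,"yaw":0},{"grip":0.06,"x":-0.08,"y":0.0,"z":0,"yaw":0},{"grip":0.06,"x":-0.12,"y":0,"z":0,"yaw":0},{"grip":0.06,"x":-0.16,"y":0,"z":0,"yaw":0},{"grip":0.06,"x":-0.2,"y":0,"z":0,"yaw":0}]' 25
python3 - <<'E'
from h import *
f=grab_frame("top");g=grab_frame("scene")
cv2.imwrite('pics/e.png',np.hstack([cv2.resize(f[110:190,280:380],(400,320),interpolation=2),cv2.resize(g[200:296,230:350],(400,320),interpolation=2)])[:,:,::-1])
E
```

```text
time_s: 39.2
ee_pos: [613.7, 19.8, 256.3]
ee_rot: [-179.9, 0.3, 39.8]
force: [-3.3, 1.2, 2.3]
gripper_width: 21.6
gripper_force: 25.0
time_s: 39.62
ee_pos: [659.0, 1.1, 255.1]
ee_rot: [-177.4, 2.0, 40.0]
force: [-60.5, 14.6, 15.9]
gripper_width: 34.7
gripper_force: 25.1
time_s: 40.03
ee_pos: [672.8, -2.6, 254.8]
ee_rot: [-179.2, 0.7, 39.9]
force: [-14.2, 4.9, 1.4]
gripper_width: 58.3
gripper_force: 6.3
222.33319113263738 0.2554497440639508
time_s: 40.45
ee_pos: [628.0, -48.9, 358.2]
ee_rot: [179.8, -0.2, 39.9]
force: [0.1, -0.6, 0.2]
gripper_width: 60.0
gripper_force: 0.0
time_s: 40.87
ee_pos: [470.4, -178.2, 356.2]
ee_rot: [-180.0, 0.1, 39.8]
force: [0.0, -0.9, -0.4]
gripper_width: 59.7
gripper_force: 0.0
```

View pics/e.png

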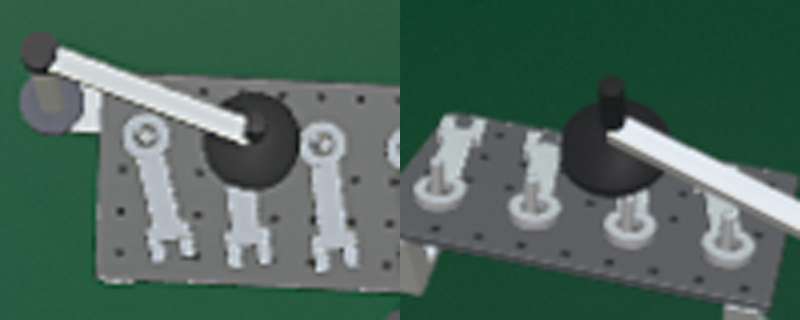

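The grip met the lamp's lower stop (about 60 N, under the limit). Both views show the head over the rack with all four spanners hanging; the post is at top-crop (255,122). I'll compute the angle.

Run:
```python
from h import *
f=lambda u,v:(280+(u+.5)/4-.5,110+(v+.5)/4-.5)
P=plane("top",*f(256,120),273);H=plane("top",*f(39,50),227);d=P-H
print(P,H,np.hypot(*d[:2]),np.arctan2(-d[0],-d[1])-.026)
```

```text
[653.9380404    6.58962073 273.        ] [728.37512463 213.32744017 227.        ] 219.73030172235246 0.31960469192157326
```

```bash
python3 -c "
from workcell import *
print(state()['force'],job_done())"
```

```text
the job is handed in; nothing more can be done
[ 0.38652537  0.75498794 -0.07328208] None
```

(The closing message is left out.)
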